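# Make up the consolidation kit and the moisture kit for one soil sample

### The arm

A 6-joint arm with a two-finger parallel gripper is mounted at the origin on a cart in front of the work surface, level with it; the furniture and walls round the work are solid. World frame = base frame: x ahead of the robot, y to its left, z up, the work surface at z = 0. Lengths are in m, angles in rad, forces in N, time in s.
With the tool pointing down it reaches from about 0.375 to 0.975 m from the base axis. Payload 3.8 kg.
Tool frame: the origin (TCP) lies midway between the tips of the shut fingers; the grasp point (between the pads) lies 19 mm behind it; z points along the fingers, y is the line along which they close (so a half turn about z gives the same grasp; the last joint's range is limited). The gripper opens to 85 mm and grips with 20 to 120 N. Pads are 22 mm wide; open, the fingers measure 114 mm over their backs; the gripper's body (76 mm by 85 mm) begins 54 mm behind the grasp point. The pads swing forward as they close: fully open they stand 13 mm farther back than shut.
Start: joints at [1.065, 0.264, 1.604, -0, 1.274, -0.037], TCP at [0.305, 0.602, 0.231] pointing down, gripper open.
Joint ranges: [-2.63, 2.63], [-0.94, 2.18], [0.31, 2.57], [-1.31, 4.45], [0, 2.66], [-2.55, 2.55]. Speed limits (rad/s): [2.57, 2.57, 3.14, 3.14, 3.14, 3.14].

### API

Orientations are given as a rotation vector (axis times angle).
In Python, from workcell import status, read_camera, workorder, masks_of gives the robot as it stands.
- The arm moves only by the tool drive_tool, never from a script. Its argument "rows" is a list of rows, each a list of 7 numbers: the turn, a rotation vector about the tool's x, y, z in degrees, then the shift along the tool's x, y, z in m, then the opening, from 0 (shut) to 1 (fully open). In form: [[ax, ay, az, tx, ty, tz, claw], ...]. A call has 1 to 8 rows; each row shifts and turns the commanded pose from where the row before left it, along the tool's axes as they then stand; what a row does not reach is not made up. A row lasts 1/12 s, in which the tool goes at most 41.7 mm and 7.16 degrees, less where a joint would pass 70% of its speed; a pose out of reach is approached as far as the arm can. A call is refused whole if a number of a shift passes 0.0417 or a number of a turn 7.16, either way. A call with a gripper value outside its range is refused whole. The fingers move at their own pace and stop on an object; "force" is the grip in N (left out, the last holds). Time passes only in rows, so rows that do not move let the fingers close. It gives the time, the measured TCP pose, the force, the opening and the grip force at its end, in the units of the state.
- status.read_state(): the state, without advancing time (a new reading comes with each control period).
- read_camera(name): name is "side" or "top" or "wrist"; returns a dict with "color" (480x640x3 uint8, red, green, blue), "intrinsics" (3x3 intrinsics, pixels), "D" ([k1, k2, p1, p2, k3] as OpenCV has them; the pictures are not rectified), "world_from_camera" (4x4, takes a point from camera to world coordinates); the wrist camera has in their place "mount" (4x4, takes a point from camera to tool coordinates, whose origin is the TCP and whose axes are the flange's). Camera axes: x right, y up, looking along -z (the intrinsics and any distortion apply to the point x, -y, -z); pixel columns grow to the right and rows downward; lengths in m; the calibration is good to about 2 mm. A picture is of the moment at which its call begins: read the wrist's pose just before it. There is no depth.
- workorder.finish_job(): hands the job in; it is judged then, once.
Trained networks look in a picture, given as the dict that the camera call returned (one of the last four; its "shot" number tells which), for a name from the list of things; names that differ only in an ending like _2 or _b are one class to them, and where a whole thing is asked for, a point or a joint stands for the part that bears it (a point fixed in the world has none). Each returns a list of dicts, best first, with "score" (0 to 1); they miss things now and then, are a little off and sometimes report something else, mostly with a low value. They report only what shows in the picture. A call takes as long as a camera call. They do not tell look-alikes from the thing itself.
- masks_of(picture, name): "mask" (480x640 bool, what is visible of it) and "bbox" ([left, top, right, bottom] in pixels, round what is visible of it).
The state is a dict: "time": time; "q": joint angles; "joint_vel": joint speeds; "joint_torque": joint torques, N m; "tool_pos": TCP position; "tcp_rot": TCP orientation; "wrist_force": force on the tool from outside, world axes, zero at the start; "torque": the same for the moment, N m; "width": opening from 0.0 (shut) to 1.0 (fully open); "grip_force": force on a finger pad.
Only numpy, scipy, OpenCV 4.12 (cv2) and the standard library are available. Lean on these libraries where they do the work, as an engineer would, in place of code of your own. Each camera call takes 0.05 s, during which the arm holds its last target. There are 200 camera calls.

### The job

Make up the two kits for the next sample. On the blue carrier build the consolidation stack: one porous stone lying flat in the round seat, the specimen ring centred flat on it, and the other porous stone centred flat on top of the ring; on the yellow carrier put the lidded moisture tin upright in its round well and the red and white marker in the pen groove. Keep the specimen ring level all the while, and leave the open tin of soil and the steel weight where they stand.

Things in the scene. Friction and masses are not known exactly. Their poses are not given: they have to be found in the camera images.
- blue_carrier: Blue carrier, fixed: plate 140 x 140 mm on a grey base, round seat in its middle. Origin: centre of the underside on the worktop, z up. Blue face 14 mm above the worktop; seat 72 mm in diameter, centred on the origin, its grey floor 10 mm above the worktop. Low steel rails along its x at y = +-64 mm, top 31 mm high. Stands left or right, yawed a little.
- yellow_carrier: Yellow carrier, fixed, 156 (its x) by 176 mm (y), at left or right. Origin: underside centre, on the worktop. Yellow face at 16 mm, grey floors of well and groove at 10 mm. Round tin well, 68 mm wide, centred at x -31, y 0 mm. Pen groove along its y, 26 x 150 mm, centred at x 48, y 0; a finger gap (y +-24 mm, x 14 mm to the far edge) crosses it at floor level. Rails at y +-82 mm, top 33 mm high.
- stone_1: flat beige-grey sintered porous stone, a disc 62 mm in diameter and 10 mm thick, lying flat among the stock; the two stones are alike. Loose, about 0.06 kg. Origin: centre of the underside, z up.
- stone_2: flat beige-grey sintered porous stone, a disc 62 mm in diameter and 10 mm thick, lying flat among the stock; the two stones are alike. Loose, about 0.06 kg. Origin: centre of the underside, z up.
- specimen_ring: specimen ring: a grey-brown cylinder, darker and taller than the stones, 64 mm in diameter and 29 mm high, a metal ring filled flush with pressed soil, the same both ways up. Loose, about 0.42 kg (+-20 %). Origin: centre of the underside, z up.
- lidded_tin: white moisture tin with its lid on: body 56 mm in diameter, lid 59 mm, 38 mm high over the lid; the lid is fixed to it and solid to 36 mm. Loose, about 0.09 kg (0.06 to 0.13). Grip across the body. Origin: centre of the underside, z up.
- marker: Marker pen, white barrel and red cap, 135 mm long, 17 mm thick, lying on the worktop beside the carriers, left or right (a thin green pencil, not needed, lies on the other side). Loose, 0.02 kg. Origin: middle of its length, on the underside as it lies at the start; y runs along its length. It may lie in the groove either way round and rolled.
- soil_tin_open: open white moisture tin with brown soil in it, 56 mm in diameter, 36 mm high, in use for another sample: to be left where it stands. Loose. Origin: centre of the underside, z up.
- steel_weight: light steel slotted weight, a disc 56 mm in diameter and 26 mm high with a slot: to be left where it stands. Loose, 0.46 kg. Origin: centre of the underside, z up.
Things that resemble listed ones, but are neither listed nor needed, are in the scene too. What is shaped like the specimen_ring but black is not meant.

How it is judged:
By the outcome, as a careful person would: the job done as asked, in the order asked, and still so for the second after the job is handed in, with the robot touching nothing.
It also fails if it takes over 115 s, if anything falls off the work surface, if the arm or the gripper's body presses on something with over 40 N, if the wrist force passes 120 N, or if a joint passes its speed limit or range.

## Working session

There is one attempt and no reset: what is moved stays moved. The work goes in short steps, Python scripts to look and compute and a tool call to move; the robot and the scene stay as the last step left them, time stands still between calls to the robot, and variables do not carry over. Pictures are saved under pics/ and viewed, at most 14 in all, crops included, and the job is handed in when it is done.

Besides the shell and the picture viewer there is one more tool, called after "Emit:" by a JSON object that holds its "fn" and its "kwargs", one argument or row to a line. drive_tool: Moves the arm, as the interface text tells. Its arguments: {"type":"object","properties":{"rows":{"type":"array"},"force":{"type":"number"}},"required":["rows"]}

```bash
ls; mkdir -p pics
python3 - <<'E'
from workcell import status, read_camera
import cv2
print(status.read_state())
for n in ["top","side"]:
    p=read_camera(n); cv2.imwrite(f"pics/{n}0.png",p["color"][:,:,::-1])
    print(n,p["intrinsics"],p["D"],p["world_from_camera"])
p=read_camera("wrist"); print(p["mount"],p["intrinsics"],p["D"])
E
```

```text
pics
{'time': 0.0, 'q': array([ 1.06505719e+00,  2.64753612e-01,  1.60539621e+00, -3.86490655e-05,
        1.27367290e+00, -3.68827683e-02]), 'joint_vel': array([-0.00041158, -0.00028086,  0.00072338,  0.00015378, -0.00061015,
       -0.00054396]), 'joint_torque': array([-2.73776368e-04, -5.15145671e+01, -3.67304850e+01, -1.54077525e-04,
        1.33256221e-02,  1.84319717e-06]), 'tool_pos': array([0.30465698, 0.60151436, 0.22994971]), 'tcp_rot': array([-0.72960233, -3.05511738,  0.00338979]), 'wrist_force': array([0.00907382, 0.67966712, 0.3750423 ]), 'torque': array([-0.02684918, -0.01084494,  0.00052556]), 'grip_force': 0.0, 'width': 1.00141992599723}
top [[572.9988351    0.         316.1700408 ]
 [  0.         572.9988351  244.35354318]
 [  0.           0.           1.        ]] [-0.0281799  0.         0.         0.         0.       ] [[ 0.01250164  0.99497779 -0.09931212  0.34330896]
 [-0.99984401  0.01119958 -0.01365753 -0.01219814]
 [-0.01247669  0.09946737  0.9949626   1.40095608]
 [ 0.          0.          0.          1.        ]]
side [[595.53170853   0.         317.81365841]
 [  0.         595.53170853 230.63633584]
 [  0.           0.           1.        ]] [-0.11653426  0.          0.          0.          0.        ] [[ 0.96232517  0.17276962 -0.20995458  0.21176189]
 [-0.27188839  0.6039458  -0.74921704 -1.01961327]
 [-0.00264076  0.77807463  0.6281663   0.88172939]
 [ 0.          0.          0.          1.        ]]
[[-4.55763319e-04  9.49678833e-01  3.13225009e-01  7.99434790e-02]
 [ 9.99999304e-01  9.18318020e-05  1.17663747e-03 -7.60017178e-04]
 [ 1.08866368e-03  3.13225328e-01 -9.49678213e-01 -1.42614055e-01]
 [ 0.00000000e+00  0.00000000e+00  0.00000000e+00  1.00000000e+00]] [[397.6659591    0.         318.51997347]
 [  0.         397.6659591  238.48648691]
 [  0.           0.           1.        ]] [-0.07919222  0.          0.          0.          0.        ]
```

View pics/top0.png

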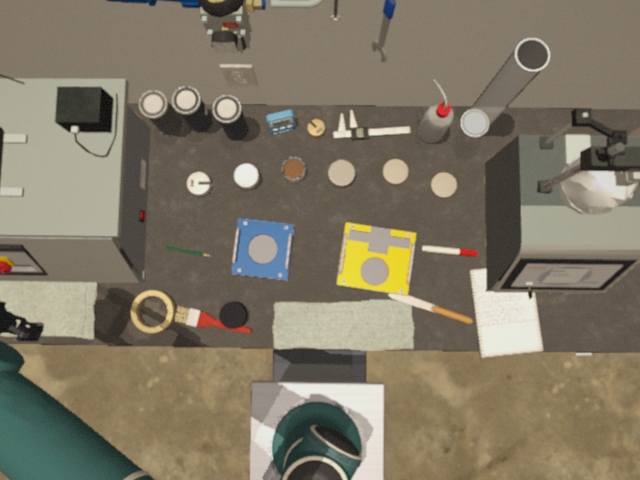

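View pics/side0.png

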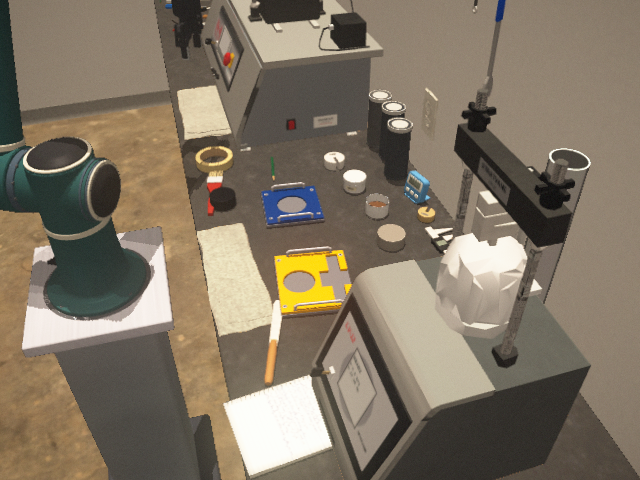

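Top picture, back row from left: steel weight (199,183), lidded tin (246,176), open soil tin (293,169), ring (342,173), then stones (396,171) and (444,184). Blue carrier is at (263,249), yellow at (377,258) with its groove on the far side, and the marker at (449,251) lies along world y. The side view agrees and shows the ring taller and darker; the black look-alike is at about (222,197) there. All grips can close along world x, clear of the rails.

```bash
cat > h.py <<'E'
import numpy as np, cv2
from scipy.spatial.transform import Rotation as Ro
from scipy.optimize import least_squares
from workcell import status, read_camera, masks_of
F=np.diag([1,-1,-1.])
def shot(name):
    s=status.read_state(); p=read_camera(name)
    if name=="wrist":
        T=np.eye(4);T[:3,:3]=Ro.from_rotvec(s["tcp_rot"]).as_matrix();T[:3,3]=s["tool_pos"]
        p["W"]=T@p["mount"]
    else: p["W"]=np.array(p["world_from_camera"])
    return p
def proj(p,X):
    Xc=(np.asarray(X,float)-p["W"][:3,3])@p["W"][:3,:3]
    return cv2.projectPoints((Xc@F)[:,None],np.zeros(3),np.zeros(3),p["intrinsics"],np.array(p["D"]))[0][:,0]
def ray(p,uv,z):
    n=cv2.undistortPoints(np.array(uv,float).reshape(-1,1,2),p["intrinsics"],np.array(p["D"]))[:,0]
    d=np.c_[n,np.ones(len(n))]@F@p["W"][:3,:3].T; o=p["W"][:3,3]
    return o+d*((z-o[2])/d[:,2])[:,None]
a=np.linspace(0,2*np.pi,72,endpoint=False); C=np.c_[np.cos(a),np.sin(a)]
def cen(poly):
    m=cv2.moments(poly.astype(np.float32).reshape(-1,1,2)); return np.array([m["m10"]/m["m00"],m["m01"]/m["m00"]]),m["m00"]
def cyl(p,mask,r,z0,z1):
    "centre of an upright cylinder from its silhouette; also area ratio seen/expected"
    v,u=np.nonzero(mask); c=np.array([u.mean(),v.mean()])
    def hull(q): return cv2.convexHull(proj(p,np.r_[np.c_[q+r*C,np.full(72,z0)],np.c_[q+r*C,np.full(72,z1)]]).astype(np.float32))
    q=least_squares(lambda q:cen(hull(q))[0]-c,ray(p,[c],z1)[0,:2],diff_step=1e-3).x
    return q,len(u)/cen(hull(q))[1]
SZ=dict(stone_1=(.031,0,.010),specimen_ring=(.032,0,.029),lidded_tin=(.029,0,.038),soil_tin_open=(.028,0,.036),steel_weight=(.028,0,.026))
def hole(p,mask,lo=300):
    "non-coloured blobs inside the carrier mask hull -> list of (area, centroid px)"
    h=cv2.convexHull(np.argwhere(mask)[:,::-1].astype(np.int32)); M=np.zeros(mask.shape,np.uint8); cv2.fillConvexPoly(M,h,1)
    s=cv2.cvtColor(p["color"],cv2.COLOR_RGB2HSV)[:,:,1]; b=((s<90)&(cv2.erode(M,np.ones((5,5)))>0)).astype(np.uint8)
    b=cv2.morphologyEx(b,cv2.MORPH_OPEN,np.ones((5,5)))
    n,L,st,ce=cv2.connectedComponentsWithStats(b)
    return [(int(st[i,4]),ce[i].round(1),L==i) for i in range(1,n) if st[i,4]>lo]
E
python3 - <<'E'
from h import *
np.set_printoptions(precision=4,suppress=True)
p=shot("top")
for n,(r,z0,z1) in SZ.items():
    for d in masks_of(p,n)[:4]:
        q,k=cyl(p,d["mask"],r,z0,z1); print(n,round(d["score"],2),d["bbox"],q,round(k,2))
for n,z in (("blue_carrier",.014),("yellow_carrier",.016)):
    for d in masks_of(p,n)[:2]:
        R=cv2.minAreaRect(np.argwhere(d["mask"])[:,::-1].astype(np.float32)); B=ray(p,cv2.boxPoints(R),z)
        print(n,d["score"],d["bbox"],B[:,:2].tolist(),B.mean(0))
        for A,c,_ in hole(p,d["mask"],100): print("  hole",A,c,ray(p,[c],z)[0,:2])
for d in masks_of(p,"marker")[:3]:
    R=cv2.minAreaRect(np.argwhere(d["mask"])[:,::-1].astype(np.float32)); B=ray(p,cv2.boxPoints(R),.009)
    print("marker",d["score"],d["bbox"],B[:,:2].tolist(),B.mean(0))
E
```

```text
stone_1 0.77 [382.6, 159.2, 409.8, 185.6] [ 0.6662 -0.1866] 1.04
stone_1 0.55 [430.6, 173.4, 453.6, 200.9] [ 0.6339 -0.3043] 1.0
specimen_ring 0.91 [217.1, 304.8, 248.5, 328.8] [0.3087 0.2039] 0.98
specimen_ring 0.8 [327.9, 161.8, 354.5, 186.4] [ 0.6581 -0.0531] 1.04
lidded_tin 0.55 [233.7, 165.0, 260.6, 189.3] [0.6475 0.1793] 0.98
soil_tin_open 0.79 [282.6, 156.6, 304.5, 181.6] [0.6679 0.0637] 0.97
steel_weight 0.9 [186.4, 174.2, 211.4, 194.5] [0.6297 0.2986] 1.0
blue_carrier 0.7 [231.1, 219.7, 293.7, 280.3] [[0.4064288749291431, 0.213926556382705], [0.5474580548658604, 0.1995531485852718], [0.5306909299650784, 0.05883416968018336], [0.39025374250115097, 0.07452835007138883]] [0.4687 0.1367 0.014 ]
  hole 734 [262.4 248.6] [0.4699 0.1376]
yellow_carrier 0.69 [334.4, 225.7, 416.6, 299.6] [[0.3838605201136295, -0.04139044958003891], [0.5374908887600812, -0.06336290323308874], [0.5126221175475968, -0.23798678023702222], [0.35966763934857676, -0.21421793823964128]] [ 0.4484 -0.1392  0.016 ]
  hole 853 [378.8 239.8] [ 0.4944 -0.1452]
  hole 585 [374.1 270.9] [ 0.4187 -0.1339]
yellow_carrier 0.68 [383.1, 157.4, 412.4, 185.5] [[0.6657881954266388, -0.1417547675798704], [0.7115269014612641, -0.18610140006265713], [0.6667294748661774, -0.23023108121658117], [0.6212986878205029, -0.18589837181948096]] [ 0.6663 -0.186   0.016 ]
  hole 367 [395.6 170.5] [ 0.6663 -0.1862]
marker 0.89 [421.8, 248.1, 476.2, 256.5] [[0.465699844501855, -0.2523332678102914], [0.4832453643681188, -0.25395389442117017], [0.4731933702521528, -0.38593750375599056], [0.4556734484607805, -0.38415469837917904]] [ 0.4695 -0.3191  0.009 ]
```

```bash
cat > plan.py <<'E'
from h import *
def yaw(s):
    R=Ro.from_rotvec(s["tcp_rot"]).as_matrix(); return np.degrees(np.arctan2(R[1,1],R[0,1])),R
def plan(legs,claw,P=None,w=None):
    "legs: (x,y,z,yaw deg,rows). prints rows"
    s=status.read_state(); y,R=yaw(s); P=np.array(s["tool_pos"])
    print("now",P.round(4),"yaw",round(y,2),"tilt mm/m",(R[:2,2]*1e3).round(1),"F",s["wrist_force"].round(1),"w",round(s["width"],3),"grip",round(s["grip_force"],1),"t",round(s["time"],2))
    for x,yy,z,t,n in legs:
        d=(np.array([x,yy,z])-P)/n; dt=(t-y)/n; out=[]
        for i in range(n):
            c,k=np.cos(np.radians(y)),np.sin(np.radians(y))
            out.append([0,0,round(-dt,2),round(-k*d[0]+c*d[1],4),round(c*d[0]+k*d[1],4),round(-d[2],4),claw]); y+=dt
        P=np.array([x,yy,z]); print(n if len(set(map(str,out)))==1 else "",out if len(set(map(str,out)))>1 else out[0])
E
python3 -c "
from plan import *
plan([(.33,.25,.26,0,10),(.5,.13,.27,0,6)],1)"
```

```text
now [0.305  0.6022 0.2313] yaw 63.14 tilt mm/m [0.1 0.1] F [0.2 1.3 0.5] w 1.001 grip 0.0 t 0.6
 [[0, 0, np.float64(6.31), np.float64(-0.0181), np.float64(-0.0303), np.float64(-0.0029), 1], [0, 0, np.float64(6.31), np.float64(-0.0214), np.float64(-0.0281), np.float64(-0.0029), 1], [0, 0, np.float64(6.31), np.float64(-0.0243), np.float64(-0.0256), np.float64(-0.0029), 1], [0, 0, np.float64(6.31), np.float64(-0.027), np.float64(-0.0228), np.float64(-0.0029), 1], [0, 0, np.float64(6.31), np.float64(-0.0293), np.float64(-0.0197), np.float64(-0.0029), 1], [0, 0, np.float64(6.31), np.float64(-0.0313), np.float64(-0.0163), np.float64(-0.0029), 1], [0, 0, np.float64(6.31), np.float64(-0.0329), np.float64(-0.0128), np.float64(-0.0029), 1], [0, 0, np.float64(6.31), np.float64(-0.0341), np.float64(-0.0091), np.float64(-0.0029), 1], [0, 0, np.float64(6.31), np.float64(-0.0349), np.float64(-0.0053), np.float64(-0.0029), 1], [0, 0, np.float64(6.31), np.float64(-0.0353), np.float64(-0.0014), np.float64(-0.0029), 1]]
6 [0, 0, np.float64(-0.0), np.float64(-0.02), np.float64(0.0283), np.float64(-0.0017), 1]
```

Emit:
{"fn": "drive_tool", "kwargs": {
  "rows": [
    [0,0,6.3,-0.018,-0.03,-0.003,1],
    [0,0,6.3,-0.021,-0.028,-0.003,1],
    [0,0,6.3,-0.024,-0.026,-0.003,1],
    [0,0,6.3,-0.027,-0.023,-0.003,1],
    [0,0,6.3,-0.029,-0.02,-0.003,1],
    [0,0,6.3,-0.031,-0.016,-0.003,1],
    [0,0,6.3,-0.033,-0.013,-0.003,1],
    [0,0,6.3,-0.034,-0.009,-0.003,1]
  ]
}}

```text
time: 1.27
tool_pos: [0.3235, 0.3196, 0.2556]
tcp_rot: [1.967, 2.449, 0.001]
wrist_force: [0.6, -0.9, 0.3]
width: 1.003
grip_force: 0.0
```

Emit:
{"fn": "drive_tool", "kwargs": {
  "rows": [
    [0,0,6.3,-0.035,-0.005,-0.003,1],
    [0,0,6.3,-0.035,-0.001,-0.003,1],
    [0,0,0,-0.02,0.035,-0.002,1],
    [0,0,0,-0.02,0.035,-0.002,1],
    [0,0,0,-0.02,0.035,-0.002,1],
    [0,0,0,-0.02,0.035,-0.002,1],
    [0,0,0,-0.02,0.035,-0.002,1],
    [0,0,0,-0.02,0.035,-0.002,1]
  ]
}}

```text
time: 1.93
tool_pos: [0.5414, 0.1301, 0.2737]
tcp_rot: [2.219, 2.223, 0.001]
wrist_force: [0.1, 0.4, 0.7]
width: 0.999
grip_force: 0.0
```

Emit:
{"fn": "drive_tool", "kwargs": {
  "rows": [
    [0,0,0,0,0,0,1],
    [0,0,0,0,0,0,1]
  ]
}}

```text
time: 2.1
tool_pos: [0.5411, 0.1303, 0.2729]
tcp_rot: [-2.222, -2.22, 0.001]
wrist_force: [0.1, 1.2, 0.3]
width: 1.003
grip_force: 0.0
```

```bash
cat > look.py <<'E'
from plan import *
import sys
np.set_printoptions(precision=4,suppress=True)
plan([],1)
p=shot("wrist"); k=sys.argv[1]
if len(sys.argv)>2: cv2.imwrite(f"pics/{k}.png",p["color"][:,:,::-1])
for n,(r,z0,z1) in SZ.items():
    for d in masks_of(p,n)[:3]:
        q,a=cyl(p,d["mask"],r,z0,z1); print(n,round(d["score"],2),np.round(d["bbox"]),q,round(a,2))
for n,z in (("blue_carrier",.014),("yellow_carrier",.016)):
    for d in masks_of(p,n)[:1]:
        R=cv2.minAreaRect(np.argwhere(d["mask"])[:,::-1].astype(np.float32)); B=ray(p,cv2.boxPoints(R),z)
        e=(B[1]-B[0])[:2]; print(n,round(d["score"],2),np.round(d["bbox"]),B.mean(0)[:2],"edge",np.degrees(np.arctan2(e[1],e[0])),np.linalg.norm(B[1]-B[0]),np.linalg.norm(B[2]-B[1]))
        for A,c,_ in hole(p,d["mask"],500): print("  hole",A,c,ray(p,[c],z)[0,:2])
for d in masks_of(p,"marker")[:1]:
    v,u=np.nonzero(d["mask"]); B=ray(p,np.c_[u,v],.0085)[:,:2]; m=B.mean(0); w,V=np.linalg.eigh(np.cov((B-m).T)); e=V[:,1]*np.sign(V[1,1])
    t=(B-m)@e; print("marker",round(d["score"],2),np.round(d["bbox"]),m+e*(t.max()+t.min())/2,"len",np.ptp(t),"yaw",np.degrees(np.arctan2(-e[0],e[1])))
E
python3 look.py w1 save
```

```text
now [0.5411 0.1303 0.2729] yaw -0.04 tilt mm/m [-0.8 -0.1] F [0.1 1.2 0.3] w 1.003 grip 0.0 t 2.1
stone_1 0.67 [392. 407. 440. 445.] [ 0.6679 -0.1878] 0.98
specimen_ring 0.97 [392. 312. 436. 375.] [ 0.6515 -0.0518] 0.79
specimen_ring 0.72 [ 49.  82. 126. 153.] [0.3092 0.2037] 1.01
lidded_tin 0.57 [397. 108. 465. 174.] [0.6488 0.1785] 0.99
soil_tin_open 0.72 [410. 224. 472. 284.] [0.6679 0.0634] 0.99
steel_weight 0.91 [384.   0. 449.  44.] [0.6289 0.2893] 0.67
blue_carrier 0.83 [183. 109. 324. 258.] [0.4688 0.1361] edge 79.11116152261344 0.1444485073864675 0.13751413601345372
  hole 613 [250.8 118.5] [0.4748 0.2004]
  hole 3786 [250.  181.1] [0.471  0.1387]
yellow_carrier 0.73 [186. 333. 315. 454.] [ 0.4542 -0.1364] edge 77.28125876591913 0.1843418617965554 0.14207197572377528
  hole 2598 [281.3 395.6] [ 0.4945 -0.1269]
  hole 1624 [222.1 398.3] [ 0.4203 -0.1321]
```

View pics/w1.png

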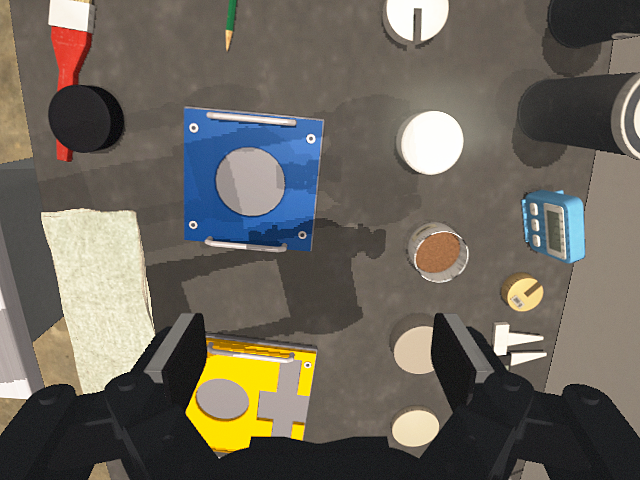

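```bash
python3 -c "
from plan import *
plan([(.6,-.2,.25,0,9)],1)"
```

```text
now [0.5392 0.1322 0.2736] yaw 0.21 tilt mm/m [0.5 0.2] F [ 0.5 -0.8  0.4] w 0.999 grip 0.0 t 2.55
 [[0, 0, np.float64(0.02), np.float64(-0.0369), np.float64(0.0066), np.float64(0.0026), 1], [0, 0, np.float64(0.02), np.float64(-0.0369), np.float64(0.0066), np.float64(0.0026), 1], [0, 0, np.float64(0.02), np.float64(-0.0369), np.float64(0.0066), np.float64(0.0026), 1], [0, 0, np.float64(0.02), np.float64(-0.0369), np.float64(0.0067), np.float64(0.0026), 1], [0, 0, np.float64(0.02), np.float64(-0.0369), np.float64(0.0067), np.float64(0.0026), 1], [0, 0, np.float64(0.02), np.float64(-0.0369), np.float64(0.0067), np.float64(0.0026), 1], [0, 0, np.float64(0.02), np.float64(-0.0369), np.float64(0.0067), np.float64(0.0026), 1], [0, 0, np.float64(0.02), np.float64(-0.0369), np.float64(0.0067), np.float64(0.0026), 1], [0, 0, np.float64(0.02), np.float64(-0.0369), np.float64(0.0067), np.float64(0.0026), 1]]
```

The picture shows the blue seat at (250,181), lidded tin (430,142), soil tin (438,252), ring (413,350) and a stone (415,428); readings match the top camera within 2 mm. State readings are noisy, so I'll average them and track the commanded pose.

Emit:
{"fn": "drive_tool", "kwargs": {
  "rows": [
    [0,0,0,-0.037,0.0065,0.0025,1],
    [0,0,0,-0.037,0.0065,0.0025,1],
    [0,0,0,-0.037,0.0065,0.0025,1],
    [0,0,0,-0.037,0.0065,0.0025,1],
    [0,0,0,-0.037,0.0065,0.0025,1],
    [0,0,0,-0.037,0.0065,0.0025,1],
    [0,0,0,-0.037,0.0065,0.0025,1],
    [0,0,0,-0.037,0.0065,0.0025,1]
  ]
}}

```text
time: 3.22
tool_pos: [0.5925, -0.1657, 0.2535]
tcp_rot: [2.218, 2.224, 0.001]
wrist_force: [0.2, 0.1, 0.4]
width: 1.0
grip_force: 0.0
```

Emit:
{"fn": "drive_tool", "kwargs": {
  "rows": [
    [0,0,0,-0.037,0.0065,0.0025,1],
    [0,0,0,0,0,0,1],
    [0,0,0,0,0,0,1]
  ]
}}

```text
time: 3.47
tool_pos: [0.5989, -0.2029, 0.2503]
tcp_rot: [-2.222, -2.22, 0.0]
wrist_force: [-0.0, 0.7, -0.4]
width: 0.998
grip_force: 0.0
```

```bash
python3 - <<'E'
import re
s=open('h.py').read()
s=s.replace('''    s=status.read_state(); p=read_camera(name)
    if name=="wrist":
        T=np.eye(4);T[:3,:3]=Ro.from_rotvec(s["tcp_rot"]).as_matrix();T[:3,3]=s["tool_pos"]''','''    if name=="wrist":
        P,R=avg(5); T=np.eye(4);T[:3,:3]=R;T[:3,3]=P
    p=read_camera(name)
    if name=="wrist":''')
s=s.replace('def shot','''def avg(n):
    "mean pose of n readings (noise), time passes by camera calls"
    L=[]
    for i in range(n):
        s=status.read_state(); L.append((s["tool_pos"],s["tcp_rot"])); read_camera("top")
    P=np.array([l[0] for l in L]); R=Ro.from_rotvec([l[1] for l in L]).mean()
    m=R.as_matrix(); print("pose",P.mean(0).round(4),"sd",P.std(0).round(4),"yaw",np.degrees(np.arctan2(m[1,1],m[0,1])).round(2),"tilt",(m[:2,2]*1e3).round(1))
    return P.mean(0),m
def shot''',1)
open('h.py','w').write(s)
E
python3 look.py w2 save
```

```text
now [ 0.5989 -0.2029  0.2503] yaw -0.03 tilt mm/m [-0.7  0.4] F [-0.   0.7 -0.4] w 0.998 grip 0.0 t 3.47
pose [ 0.599  -0.2009  0.2507] sd [0.0001 0.0011 0.0003] yaw 0.12 tilt [-0.3  0.6]
stone_1 0.74 [357. 147. 423. 209.] [ 0.6674 -0.1883] 1.0
stone_1 0.73 [326. 262. 384. 317.] [ 0.6349 -0.3078] 1.0
soil_tin_open 0.7 [ 83.  24. 255. 231.] [ 0.4573 -0.1355] 8.16
soil_tin_open 0.52 [349.   0. 430.  69.] [ 0.6576 -0.0586] 1.11
yellow_carrier 0.58 [ 82.  23. 253. 230.] [ 0.4473 -0.1419] edge 75.5298670775885 0.18526969947048474 0.15522374008409168
  hole 781 [162.2  36. ] [ 0.4607 -0.0582]
  hole 6209 [210.8 133.5] [ 0.4986 -0.1435]
  hole 3744 [129.6 126.1] [ 0.4219 -0.1356]
marker 0.62 [191. 240. 212. 341.] [ 0.4738 -0.3082] len 0.11411134371662407 yaw -2.978292653038249
```

View pics/w2.png

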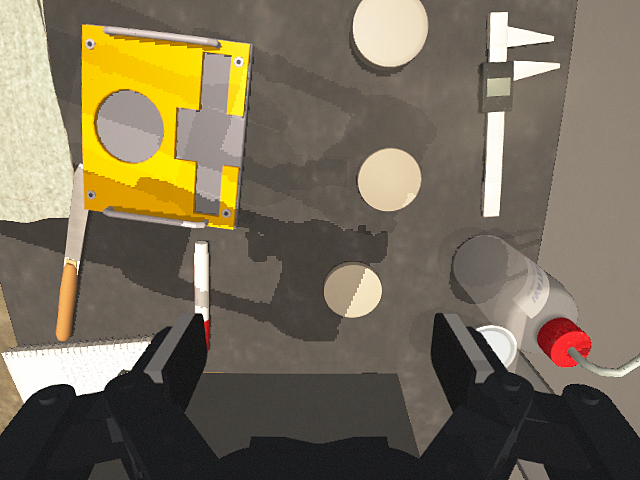

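The picture shows stones at (390,180) and (353,290), the ring at (390,32), the yellow well (130,126), the groove with its gap (211,133), and the marker at (202,300). Now picking the first stone.

Emit:
{"fn": "drive_tool", "kwargs": {
  "rows": [
    [0,0,0,0.0045,0.0227,0.03,1],
    [0,0,0,0.0045,0.0227,0.03,1],
    [0,0,0,0.0045,0.0227,0.03,1],
    [0,0,0,0,0,0.03,1],
    [0,0,0,0,0,0.03,1],
    [0,0,0,0,0,0.03,1],
    [0,0,0,0,0,0.03,1],
    [0,0,0,0,0,0.02,1]
  ]
}}

```text
time: 4.83
tool_pos: [0.6653, -0.187, 0.017]
tcp_rot: [-2.216, -2.221, 0.003]
wrist_force: [-0.3, -0.4, -0.6]
width: 1.001
grip_force: 0.0
```

Emit:
{"fn": "drive_tool", "kwargs": {
  "rows": [
    [0,0,0,0,0,0.011,1],
    [0,0,0,0,0,0.0095,1],
    [0,0,0,0,0,0,1]
  ]
}}

```text
time: 5.08
tool_pos: [0.6661, -0.1873, -0.0016]
tcp_rot: [-2.217, -2.222, 0.002]
wrist_force: [-0.6, 0.1, -0.3]
width: 1.001
grip_force: 0.0
```

Emit:
{"fn": "drive_tool", "kwargs": {
  "rows": [
    [0,0,0,0,0,0,0],
    [0,0,0,0,0,0,0],
    [0,0,0,0,0,0,0],
    [0,0,0,0,0,0,0],
    [0,0,0,0,0,0,0],
    [0,0,0,0,0,0,0]
  ],
  "force": 30
}}

```text
time: 5.58
tool_pos: [0.6692, -0.1883, 0.003]
tcp_rot: [2.216, 2.221, 0.003]
wrist_force: [0.5, -0.4, 7.0]
width: 0.699
grip_force: 32.6
```

```bash
python3 -c "
from plan import *
plan([],1); avg(4)"
```

```text
now [ 0.6692 -0.1883  0.003 ] yaw 0.14 tilt mm/m [ 4.3 -1.4] F [ 0.5 -0.4  7. ] w 0.699 grip 32.6 t 5.58
pose [ 0.6692 -0.1883  0.003 ] sd [0. 0. 0.] yaw 0.14 tilt [ 4.3 -1.4]
```

Emit:
{"fn": "drive_tool", "kwargs": {
  "rows": [
    [0,0,0,0,0,-0.005,0],
    [0,0,0,0,0,-0.01,0],
    [0,0,0,0,0,-0.02,0],
    [0,0,0,0,0,-0.025,0],
    [0,0,0,0,0,0,0],
    [0,0,0,0,0,0,0]
  ]
}}

```text
time: 6.28
tool_pos: [0.6691, -0.1882, 0.0632]
tcp_rot: [2.216, 2.221, 0.004]
wrist_force: [0.0, 0.4, -1.2]
width: 0.7
grip_force: 32.5
```

```bash
python3 -c "
from plan import *
plan([],1); p=shot('wrist'); cv2.imwrite('pics/g1.png',p['color'][150:480,80:560,::-1]); p=shot('side'); cv2.imwrite('pics/s1.png',cv2.resize(p['color'][150:320,300:520,::-1],None,fx=3,fy=3))"
```

```text
now [ 0.6691 -0.1882  0.0632] yaw 0.14 tilt mm/m [ 4.8 -1.5] F [ 0.   0.4 -1.2] w 0.7 grip 32.5 t 6.28
pose [ 0.6671 -0.1875  0.0604] sd [0.0012 0.0004 0.0017] yaw 0.14 tilt [ 0.1 -0. ]
```

View pics/g1.png

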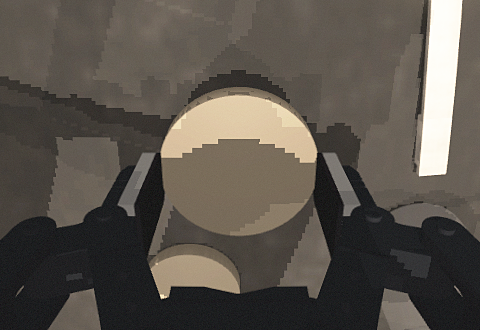

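The stone hangs level between the finger tips, seen round at (238,160) in the crop. Carrying it to the blue seat.

Emit:
{"fn": "drive_tool", "kwargs": {
  "rows": [
    [0,0,0,0.0326,-0.0196,-0.02,0],
    [0,0,0,0.0326,-0.0196,-0.02,0],
    [0,0,0,0.0326,-0.0196,0,0],
    [0,0,0,0.0326,-0.0196,0,0],
    [0,0,0,0.0326,-0.0196,0,0],
    [0,0,0,0.0326,-0.0196,0,0],
    [0,0,0,0.0326,-0.0196,0,0],
    [0,0,0,0.0326,-0.0196,0,0]
  ]
}}

```text
time: 7.3
tool_pos: [0.5094, 0.0721, 0.0986]
tcp_rot: [-2.219, -2.223, 0.001]
wrist_force: [0.4, 0.6, -0.2]
width: 0.694
grip_force: 32.7
```

Emit:
{"fn": "drive_tool", "kwargs": {
  "rows": [
    [0,0,0,0.0326,-0.0196,0,0],
    [0,0,0,0.0326,-0.0196,0,0],
    [0,0,0,0,0,0.02,0],
    [0,0,0,0,0,0.02,0],
    [0,0,0,0,0,0.01,0],
    [0,0,0,0,0,0,0]
  ]
}}

```text
time: 7.8
tool_pos: [0.4688, 0.1355, 0.0462]
tcp_rot: [-2.216, -2.222, 0.008]
wrist_force: [-0.3, -0.2, -0.7]
width: 0.693
grip_force: 32.7
```

Run:
```python
from plan import *
p=shot('wrist'); plan([],1); cv2.imwrite('pics/g2.png',p['color'][:,80:560,::-1])
for d in masks_of(p,"stone_1")[:2]:
    for z in (.05,): print(d["score"],d["bbox"],cyl(p,d["mask"],.031,z,z+.01))
for d in masks_of(p,"blue_carrier")[:1]:
    for A,c,_ in hole(p,d["mask"],500): print("  hole",A,c,ray(p,[c],.014)[0,:2])
```

```text
pose [0.471  0.1356 0.0484] sd [0.0014 0.0001 0.0013] yaw 0.11 tilt [-1.9 -0.5]
now [0.4729 0.1358 0.0501] yaw 0.09 tilt mm/m [2.  0.5] F [-0.1  0.2 -0.6] w 0.698 grip 32.7 t 8.1
0.69 [240.2, 236.5, 397.1, 384.8] (array([0.47094742, 0.13944375]), 0.9191221744596348)
  hole 3161 [328.  144.8] [0.47496547 0.19960048]
  hole 31419 [312.  312.4] [0.46768738 0.11748927]
```

View pics/g2.png

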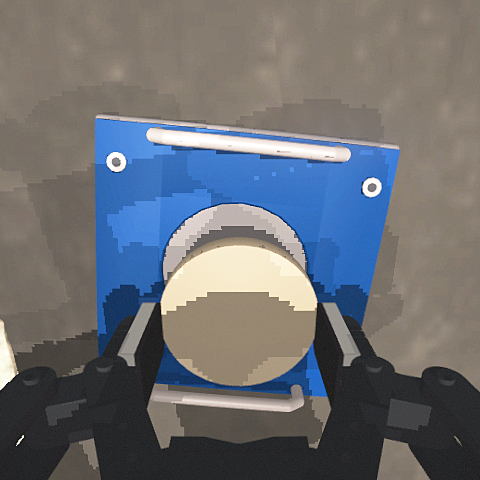

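The picture shows the stone held level above the seat, with the seat's far arc visible: columns 162–307, top row 203 in the crop. I'll compute the seat and stone centres from these extents.

Run:
```python
from plan import *
p=shot('wrist'); s=p["color"]
print("seat",ray(p,[[314.5,275.5]],.014))
def ext(q,r,z0,z1):
    u=proj(p,np.r_[np.c_[q+r*C,np.full(72,z0)],np.c_[q+r*C,np.full(72,z1)]]); return u.min(0).round(1),u.max(0).round(1)
print(p["W"][:3,3])
for y in (.134,.136,.138,.140): print(y,"stone ext",ext(np.array([.472,y]),.031,.05,.06),"seat",ext(np.array([.4705,y]),.036,.014,.014))
```

```text
pose [0.4722 0.1358 0.0497] sd [0.0003 0.     0.0002] yaw 0.11 tilt [1.1 0.3]
seat [[0.47020275 0.13738387 0.014     ]]
[0.47188003 0.21529421 0.19228937]
0.134 stone ext (array([237. , 246.7]), array([399.3, 397.4])) seat (array([241.8, 210.5]), array([388.5, 344.9]))
0.136 stone ext (array([236.7, 241.7]), array([399.7, 393.5])) seat (array([241.5, 206.3]), array([388.7, 341.6]))
0.138 stone ext (array([236.3, 236.7]), array([400.1, 389.5])) seat (array([241.3, 202. ]), array([388.9, 338.2]))
0.14 stone ext (array([235.9, 231.6]), array([400.5, 385.5])) seat (array([241. , 197.7]), array([389.2, 334.9]))
```

Emit:
{"fn": "drive_tool", "kwargs": {
  "rows": [
    [0,0,0,0,-0.0015,0.015,0],
    [0,0,0,0,0,0.012,0],
    [0,0,0,0,0,0.003,0],
    [0,0,0,0,0,0,0]
  ]
}}

```text
time: 8.83
tool_pos: [0.4689, 0.1357, 0.018]
tcp_rot: [-2.218, -2.223, 0.004]
wrist_force: [-0.9, 0.1, -0.6]
width: 0.694
grip_force: 32.7
```

Emit:
{"fn": "drive_tool", "kwargs": {
  "rows": [
    [0,0,0,0,0,0.002,0],
    [0,0,0,0,0,0,0]
  ]
}}

```text
time: 9.0
tool_pos: [0.4705, 0.1361, 0.0174]
tcp_rot: [2.218, 2.224, 0.001]
wrist_force: [-0.2, 0.4, 0.0]
width: 0.694
grip_force: 32.7
```

Emit:
{"fn": "drive_tool", "kwargs": {
  "rows": [
    [0,0,0,0,0,0.002,0],
    [0,0,0,0,0,0,0]
  ]
}}

```text
time: 9.17
tool_pos: [0.4705, 0.136, 0.0154]
tcp_rot: [2.218, 2.224, 0.001]
wrist_force: [-0.8, 0.3, -1.0]
width: 0.693
grip_force: 32.7
```

Emit:
{"fn": "drive_tool", "kwargs": {
  "rows": [
    [0,0,0,0,0,0.001,0],
    [0,0,0,0,0,0,0]
  ]
}}

```text
time: 9.33
tool_pos: [0.4702, 0.136, 0.0142]
tcp_rot: [2.219, 2.224, 0.0]
wrist_force: [0.1, 0.4, -1.2]
width: 0.7
grip_force: 32.7
```

Emit:
{"fn": "drive_tool", "kwargs": {
  "rows": [
    [0,0,0,0,0,0.001,0],
    [0,0,0,0,0,0,0]
  ]
}}

```text
time: 9.5
tool_pos: [0.4703, 0.136, 0.0131]
tcp_rot: [2.219, 2.224, 0.001]
wrist_force: [-0.1, 0.1, -0.1]
width: 0.696
grip_force: 32.8
```

Emit:
{"fn": "drive_tool", "kwargs": {
  "rows": [
    [0,0,0,0,0,0.001,0],
    [0,0,0,0,0,0,0]
  ]
}}

```text
time: 9.67
tool_pos: [0.4703, 0.136, 0.0129]
tcp_rot: [2.219, 2.224, -0.0]
wrist_force: [-3.7, -0.2, 6.7]
width: 0.695
grip_force: 33.8
```

Emit:
{"fn": "drive_tool", "kwargs": {
  "rows": [
    [0,0,0,0,0,0.001,0],
    [0,0,0,0,0,0,0]
  ]
}}

```text
time: 9.83
tool_pos: [0.4704, 0.136, 0.0128]
tcp_rot: [-2.218, -2.224, 0.001]
wrist_force: [-6.8, -0.8, 14.4]
width: 0.698
grip_force: 34.8
```

Emit:
{"fn": "drive_tool", "kwargs": {
  "rows": [
    [0,0,0,0,0,-0.001,0],
    [0,0,0,0,0,0,1],
    [0,0,0,0,0,0,1],
    [0,0,0,0,0,0,1],
    [0,0,0,0,0,0,1],
    [0,0,0,0,0,-0.02,1],
    [0,0,0,0,0,-0.035,1],
    [0,0,0,0,0,-0.04,1]
  ]
}}

```text
time: 10.5
tool_pos: [0.4673, 0.1353, 0.1053]
tcp_rot: [-2.216, -2.222, 0.009]
wrist_force: [0.4, -0.2, -0.1]
width: 0.999
grip_force: 0.0
```

Emit:
{"fn": "drive_tool", "kwargs": {
  "rows": [
    [0,0,0,0,0,-0.04,1],
    [0,0,0,0,0,-0.04,1],
    [0,0,0,0,0,0,1],
    [0,0,0,0,0,0,1]
  ]
}}

```text
time: 10.83
tool_pos: [0.4726, 0.1365, 0.1906]
tcp_rot: [2.216, 2.221, 0.01]
wrist_force: [-0.1, 1.3, -0.4]
width: 0.995
grip_force: 0.0
```

Run:
```python
from plan import *
np.set_printoptions(precision=4,suppress=True)
p=shot('wrist'); plan([],1); cv2.imwrite('pics/g3.png',p['color'][:,80:560,::-1])
for n,z in (("stone_1",.01),("specimen_ring",0),("lidded_tin",0)):
  r,a,b=SZ[n]
  for d in masks_of(p,n)[:3]: print(n,round(d["score"],2),np.round(d["bbox"]),cyl(p,d["mask"],r,a+z,b+z))
```

```text
pose [0.4701 0.1359 0.187 ] sd [0.0015 0.0003 0.0021] yaw 0.14 tilt [0.4 0.1]
now [0.4688 0.1356 0.1849] yaw 0.14 tilt mm/m [-3.9 -0.9] F [-0.1 -0.3  0.1] w 1.0 grip 0.0 t 11.13
stone_1 0.98 [283. 167. 360. 244.] (array([0.4728, 0.1372]), 1.027423412228041)
stone_1 0.67 [499.   0. 586.  39.] (array([0.6323, 0.284 ]), 0.43341721163018787)
specimen_ring 0.96 [ 65.  79. 163. 171.] (array([0.3111, 0.2042]), 1.012383455579051)
specimen_ring 0.68 [503. 360. 548. 394.] (array([ 0.6726, -0.0284]), 0.11539986672243346)
lidded_tin 0.9 [505. 121. 597. 201.] (array([0.6529, 0.1787]), 0.9522309899803887)
```

View pics/g3.png

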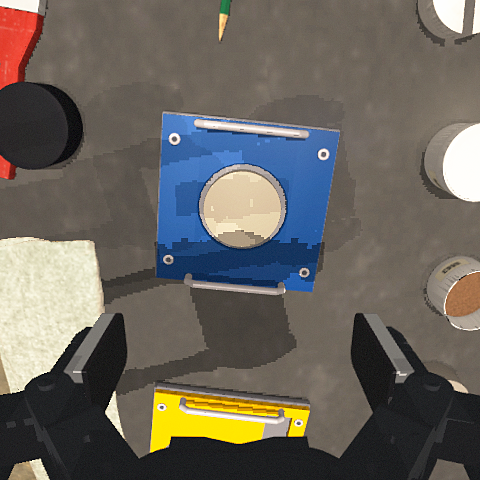

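The stone lies in the seat, concentric at (243,207) in the crop. I'll check whether the state's wobble is real by pairing each wrist picture with its own reading.

Run:
```python
from plan import *
np.set_printoptions(precision=4,suppress=True)
for i in range(6):
    s=status.read_state(); p=read_camera("wrist"); s2=status.read_state()
    d=[d for d in masks_of(p,"stone_1") if d["score"]>.8][0]
    o=[]
    for st in (s,s2,None):
        T=np.eye(4)
        if st: T[:3,:3]=Ro.from_rotvec(st["tcp_rot"]).as_matrix();T[:3,3]=st["tool_pos"]
        else: T[:3,:3]=np.array([[0,1,0],[1,0,0],[0,0,-1]]).T;T[:3,3]=[.4705,.136,.187]
        p["W"]=T@p["mount"]; o.append(cyl(p,d["mask"],.031,.01,.02)[0])
    v,u=np.nonzero(d["mask"]); print(u.mean().round(2),v.mean().round(2),s["tool_pos"],*o)
```

```text
Traceback (most recent call last):
IndexError: list index out of range
```

Run:
```python
from plan import *
np.set_printoptions(precision=4,suppress=True)
for i in range(6):
    s=status.read_state(); p=read_camera("wrist"); s2=status.read_state()
    D=[d for d in masks_of(p,"stone_1") if 270<d["bbox"][0]<300]
    if not D: print("miss",s["tool_pos"]); continue
    d=D[0]; o=[]
    for st in (s,s2,None):
        T=np.eye(4)
        if st: T[:3,:3]=Ro.from_rotvec(st["tcp_rot"]).as_matrix();T[:3,3]=st["tool_pos"]
        else: T[:3,:3]=np.array([[0,1,0],[1,0,0],[0,0,-1]]).T;T[:3,3]=[.4705,.136,.187]
        p["W"]=T@p["mount"]; o.append(cyl(p,d["mask"],.031,.01,.02)[0])
    v,u=np.nonzero(d["mask"]); print(u.mean().round(2),v.mean().round(2),s["tool_pos"],*o)
```

```text
miss [0.4698 0.1359 0.1864]
318.94 207.85 [0.4701 0.1359 0.1868] [0.4702 0.1373] [0.4703 0.1373] [0.4708 0.1374]
319.05 207.86 [0.4701 0.1359 0.187 ] [0.4705 0.1373] [0.4705 0.1373] [0.4709 0.1374]
318.96 207.79 [0.4702 0.136  0.1871] [0.4705 0.1374] [0.4705 0.1373] [0.4708 0.1374]
318.8 207.85 [0.4702 0.136  0.1872] [0.4703 0.1373] [0.4703 0.1373] [0.4706 0.1374]
318.77 207.85 [0.4701 0.136  0.1871] [0.4703 0.1373] [0.4703 0.1373] [0.4706 0.1374]
```

Emit:
{"fn": "drive_tool", "kwargs": {
  "rows": [
    [0,0,0,-0.012,0.012,0,1],
    [0,0,0,-0.025,0.025,0,1],
    [0,0,0,-0.028,0.028,0,1],
    [0,0,0,-0.028,0.028,0,1],
    [0,0,0,-0.028,0.028,0,1],
    [0,0,0,-0.028,0.028,0,1],
    [0,0,0,-0.025,0.025,0,1],
    [0,0,0,-0.014,0.014,0,1]
  ]
}}

```text
time: 12.65
tool_pos: [0.661, -0.0548, 0.1869]
tcp_rot: [2.22, 2.221, 0.0]
wrist_force: [0.2, 0.2, 1.0]
width: 1.004
grip_force: 0.0
```

```bash
python3 - <<'E'
s=open('h.py').read()
s=s.replace('return P.mean(0),m','s=status.read_state(); return s["tool_pos"],Ro.from_rotvec(s["tcp_rot"]).as_matrix()').replace('P,R=avg(5)','P,R=avg(8)')
open('h.py','w').write(s)
open('see.py','w').write('''from plan import *
import sys
np.set_printoptions(precision=4,suppress=True)
n=sys.argv[1]; z=float(sys.argv[2]); r,a,b=SZ[n]
p=shot('wrist'); print(status.read_state()["tool_pos"])
for i in range(3):
  for d in masks_of(p,n)[:3]: print(n,round(d["score"],2),np.round(d["bbox"]),*cyl(p,d["mask"],r,a+z,b+z))
  p=dict(read_camera('wrist'),W=p["W"])
if len(sys.argv)>3: cv2.imwrite("pics/"+sys.argv[3],p["color"][:,:,::-1])
''')
E
python3 see.py specimen_ring 0 g4.png
```

```text
pose [ 0.6594 -0.0529  0.1867] sd [0.0018 0.0021 0.0002] yaw 0.07 tilt [-0.  -0.3]
[ 0.6579 -0.0505  0.1872]
specimen_ring 0.74 [278. 173. 363. 256.] [ 0.6586 -0.0532] 1.0125850558564238
specimen_ring 0.9 [280. 172. 362. 254.] [ 0.6583 -0.0527] 0.9904668282924072
specimen_ring 0.31 [  2.   1. 161.  69.] [0.4813 0.0863] 1.2788389396940412
specimen_ring 0.7 [281. 171. 363. 254.] [ 0.658  -0.0525] 1.0008936155367927
specimen_ring 0.2 [268. 414. 328. 443.] [ 0.638  -0.2789] 0.28797981328022476
```

Emit:
{"fn": "drive_tool", "kwargs": {
  "rows": [
    [0,0,0,-0.0008,0,0.02,1],
    [0,0,0,0,0,0.035,1],
    [0,0,0,0,0,0.035,1],
    [0,0,0,0,0,0.035,1],
    [0,0,0,0,0,0.03,1],
    [0,0,0,0,0,0.018,1],
    [0,0,0,0,0,0.009,1],
    [0,0,0,0,0,0.004,1]
  ]
}}

```text
time: 14.07
tool_pos: [0.6571, -0.0522, -0.0011]
tcp_rot: [-2.217, -2.222, 0.003]
wrist_force: [-0.1, -0.5, 0.9]
width: 1.0
grip_force: 0.0
```

Emit:
{"fn": "drive_tool", "kwargs": {
  "rows": [
    [0,0,0,0,0,0,1],
    [0,0,0,0,0,0,1],
    [0,0,0,0,0,0,1],
    [0,0,0,0,0,0,0],
    [0,0,0,0,0,0,0],
    [0,0,0,0,0,0,0],
    [0,0,0,0,0,0,0],
    [0,0,0,0,0,0,0]
  ],
  "force": 60
}}

```text
time: 14.73
tool_pos: [0.6599, -0.0526, 0.0032]
tcp_rot: [2.217, 2.223, 0.003]
wrist_force: [-0.4, 0.4, 6.7]
width: 0.734
grip_force: 67.2
```

Emit:
{"fn": "drive_tool", "kwargs": {
  "rows": [
    [0,0,0,0,0,0,0],
    [0,0,0,0,0,0,0],
    [0,0,0,0,0,0,0]
  ]
}}

```text
time: 14.98
tool_pos: [0.66, -0.0526, 0.0032]
tcp_rot: [2.217, 2.223, 0.003]
wrist_force: [-1.5, -1.1, 5.6]
width: 0.733
grip_force: 67.2
```

Emit:
{"fn": "drive_tool", "kwargs": {
  "rows": [
    [0,0,0,0,0,-0.005,0],
    [0,0,0,0,0,-0.015,0],
    [0,0,0,0,0,-0.03,0],
    [0,0,0,0,0,-0.03,0],
    [0,0,0,0,0,-0.02,0],
    [0,0,0,0,0,0,0],
    [0,0,0,0.01,-0.01,0,0],
    [0,0,0,0.02,-0.02,0,0]
  ]
}}

```text
time: 15.65
tool_pos: [0.6294, -0.0239, 0.1008]
tcp_rot: [2.22, 2.22, 0.001]
wrist_force: [0.5, 0.6, -4.9]
width: 0.734
grip_force: 67.3
```

Emit:
{"fn": "drive_tool", "kwargs": {
  "rows": [
    [0,0,0,0.027,-0.027,0,0],
    [0,0,0,0.027,-0.027,0,0],
    [0,0,0,0.027,-0.027,0,0],
    [0,0,0,0.027,-0.027,0,0],
    [0,0,0,0.024,-0.024,0,0],
    [0,0,0,0.018,-0.017,0,0],
    [0,0,0,0.01,-0.009,0,0],
    [0,0,0,0,0,0,0]
  ]
}}

```text
time: 16.32
tool_pos: [0.4659, 0.1385, 0.099]
tcp_rot: [-2.213, -2.225, 0.006]
wrist_force: [0.3, -0.2, -5.1]
width: 0.73
grip_force: 67.5
```

Emit:
{"fn": "drive_tool", "kwargs": {
  "rows": [
    [0,0,0,0,0,0.01,0],
    [0,0,0,0,0,0.025,0],
    [0,0,0,0,0,0.02,0],
    [0,0,0,0,0,0.01,0],
    [0,0,0,0,0,0,0],
    [0,0,0,0,0,0,0],
    [0,0,0,0,0,0,0],
    [0,0,0,0,0,0,0]
  ]
}}

```text
time: 16.98
tool_pos: [0.4717, 0.1372, 0.0373]
tcp_rot: [2.218, 2.223, 0.003]
wrist_force: [-0.0, -0.9, -3.3]
width: 0.731
grip_force: 67.3
```

Run:
```python
from plan import *
p=shot('wrist'); plan([],1); cv2.imwrite('pics/g5.png',p['color'][:,80:560,::-1])
for d in masks_of(p,"specimen_ring")[:2]: print(d["score"],d["bbox"],cyl(p,d["mask"],.032,.033,.062))
```

```text
pose [0.471  0.1373 0.037 ] sd [0.0005 0.     0.0003] yaw 0.14 tilt [1.9 0.4]
now [0.4702 0.1372 0.0362] yaw 0.15 tilt mm/m [0.3 0. ] F [-0.3 -0.4 -6.1] w 0.731 grip 67.3 t 17.43
0.73 [227.8, 237.9, 412.0, 424.9] (array([0.47014027, 0.13685438]), 0.9943661609501979)
0.56 [0.0, 86.3, 38.2, 213.3] (array([0.36907344, 0.20356807]), 0.10115931915804102)
```

View pics/g5.png

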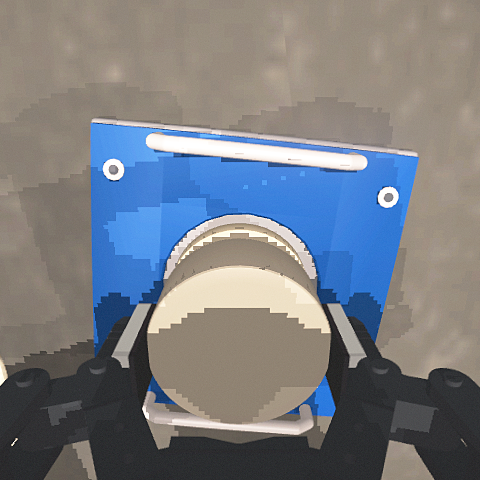

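The ring hangs level over the seated stone, concentric within 1 mm. Lowering it to contact.

Emit:
{"fn": "drive_tool", "kwargs": {
  "rows": [
    [0,0,0,0,0,0.006,0],
    [0,0,0,0,0,0.003,0],
    [0,0,0,0,0,0.001,0],
    [0,0,0,0,0,0.001,0],
    [0,0,0,0,0,0,0],
    [0,0,0,0,0,0,0]
  ]
}}

```text
time: 17.98
tool_pos: [0.47, 0.1371, 0.0249]
tcp_rot: [-2.219, -2.224, 0.0]
wrist_force: [-0.1, -0.5, -5.7]
width: 0.73
grip_force: 67.3
```

Emit:
{"fn": "drive_tool", "kwargs": {
  "rows": [
    [0,0,0,0,0,0.001,0],
    [0,0,0,0,0,0,0]
  ]
}}

```text
time: 18.15
tool_pos: [0.4702, 0.1371, 0.0241]
tcp_rot: [2.219, 2.224, 0.0]
wrist_force: [0.2, 0.6, -4.8]
width: 0.733
grip_force: 67.3
```

Emit:
{"fn": "drive_tool", "kwargs": {
  "rows": [
    [0,0,0,0,0,0.001,0],
    [0,0,0,0,0,0,0]
  ]
}}

```text
time: 18.32
tool_pos: [0.4703, 0.1372, 0.0237]
tcp_rot: [2.219, 2.224, 0.0]
wrist_force: [-2.8, 0.0, 1.4]
width: 0.731
grip_force: 68.1
```

Emit:
{"fn": "drive_tool", "kwargs": {
  "rows": [
    [0,0,0,0,0,0.001,0],
    [0,0,0,0,0,0,0]
  ]
}}

```text
time: 18.48
tool_pos: [0.4704, 0.1372, 0.0237]
tcp_rot: [-2.219, -2.224, 0.0]
wrist_force: [-6.5, -1.9, 10.0]
width: 0.733
grip_force: 69.3
```

Emit:
{"fn": "drive_tool", "kwargs": {
  "rows": [
    [0,0,0,0,0,-0.001,0],
    [0,0,0,0,0,0,1],
    [0,0,0,0,0,0,1],
    [0,0,0,0,0,0,1],
    [0,0,0,0,0,0,1],
    [0,0,0,0,0,-0.02,1],
    [0,0,0,0,0,-0.035,1],
    [0,0,0,0,0,-0.04,1]
  ]
}}

```text
time: 19.15
tool_pos: [0.4677, 0.1365, 0.1166]
tcp_rot: [-2.217, -2.222, 0.008]
wrist_force: [0.9, -0.3, -0.2]
width: 1.006
grip_force: 0.0
```

Emit:
{"fn": "drive_tool", "kwargs": {
  "rows": [
    [0,0,0,0,0,-0.04,1],
    [0,0,0,0,0,-0.02,1],
    [0,0,0,0,0,-0.01,1],
    [0,0,0,0,0,0,1]
  ]
}}

```text
time: 19.48
tool_pos: [0.4721, 0.1376, 0.191]
tcp_rot: [2.216, 2.222, 0.008]
wrist_force: [-0.0, 0.2, 0.3]
width: 1.001
grip_force: 0.0
```

```bash
python3 see.py specimen_ring 0.02 g6.png
```

```text
pose [0.4694 0.137  0.1868] sd [0.0013 0.0003 0.0019] yaw 0.14 tilt [-1.9 -0.5]
[0.4694 0.137  0.1867]
specimen_ring 0.86 [ 66.  84. 164. 173.] [0.3199 0.2044] 0.8877486414615242
specimen_ring 0.9 [279. 170. 363. 262.] [0.4697 0.1368] 0.9997856770658388
specimen_ring 0.67 [ 66.  80. 161. 172.] [0.3196 0.2044] 0.8816278927823146
specimen_ring 0.8 [277. 170. 364. 263.] [0.4692 0.1371] 1.0072742453399943
specimen_ring 0.73 [ 67.  81. 162. 171.] [0.3192 0.2043] 0.8688245005431612
```

View pics/g6.png

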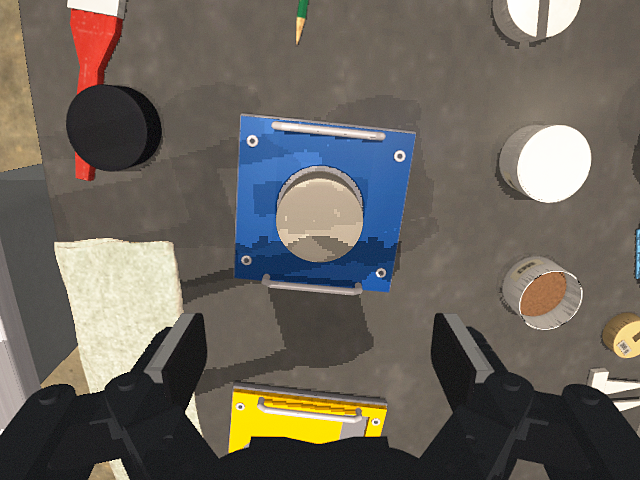

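The ring sits centred over the stone at about (0.470, 0.137), which is (320,220) in the picture. On to the second stone.

Emit:
{"fn": "drive_tool", "kwargs": {
  "rows": [
    [0,0,0,-0.0144,0.0053,0,1],
    [0,0,0,-0.0288,0.0106,0,1],
    [0,0,0,-0.036,0.0133,0,1],
    [0,0,0,-0.036,0.0133,0,1],
    [0,0,0,-0.036,0.0133,0,1],
    [0,0,0,-0.036,0.0133,0,1],
    [0,0,0,-0.036,0.0133,0,1],
    [0,0,0,-0.036,0.0133,0,1]
  ]
}}

```text
time: 20.9
tool_pos: [0.5669, -0.1238, 0.1883]
tcp_rot: [2.219, 2.224, 0.001]
wrist_force: [0.9, 0.5, -0.2]
width: 1.001
grip_force: 0.0
```

Emit:
{"fn": "drive_tool", "kwargs": {
  "rows": [
    [0,0,0,-0.036,0.0133,0,1],
    [0,0,0,-0.036,0.0133,0,1],
    [0,0,0,-0.036,0.0133,0,1],
    [0,0,0,-0.036,0.0133,0,1],
    [0,0,0,-0.0288,0.0106,0,1],
    [0,0,0,-0.012,0.0045,0,1],
    [0,0,0,0,0,0,1],
    [0,0,0,0,0,0,1]
  ]
}}

```text
time: 21.57
tool_pos: [0.6349, -0.3064, 0.1876]
tcp_rot: [-2.219, -2.222, -0.0]
wrist_force: [-0.7, 0.4, 0.1]
width: 1.002
grip_force: 0.0
```

```bash
python3 see.py stone_1 0
```

```text
pose [ 0.6349 -0.3052  0.188 ] sd [0.0001 0.0005 0.0003] yaw 0.19 tilt [-0.5  0.7]
[ 0.6352 -0.3057  0.1884]
stone_1 0.88 [280. 166. 358. 246.] [ 0.6357 -0.3059] 1.0030845910865878
stone_1 0.84 [283. 170. 356. 241.] [ 0.6359 -0.3053] 0.964659160569352
stone_1 0.57 [284. 166. 357. 241.] [ 0.6356 -0.3053] 0.987918592815535
```

Emit:
{"fn": "drive_tool", "kwargs": {
  "rows": [
    [0,0,0,0,0.0005,0.02,1],
    [0,0,0,0,0,0.035,1],
    [0,0,0,0,0,0.035,1],
    [0,0,0,0,0,0.035,1],
    [0,0,0,0,0,0.03,1],
    [0,0,0,0,0,0.019,1],
    [0,0,0,0,0,0.01,1],
    [0,0,0,0,0,0.004,1]
  ]
}}

```text
time: 22.98
tool_pos: [0.6341, -0.3057, -0.0026]
tcp_rot: [-2.216, -2.221, 0.002]
wrist_force: [-0.8, -0.2, -0.4]
width: 1.002
grip_force: 0.0
```

Emit:
{"fn": "drive_tool", "kwargs": {
  "rows": [
    [0,0,0,0,0,0,1],
    [0,0,0,0,0,0,1],
    [0,0,0,0,0,0,1],
    [0,0,0,0,0,0,0],
    [0,0,0,0,0,0,0],
    [0,0,0,0,0,0,0],
    [0,0,0,0,0,0,0],
    [0,0,0,0,0,0,0]
  ],
  "force": 35
}}

```text
time: 23.65
tool_pos: [0.6369, -0.307, 0.0024]
tcp_rot: [2.217, 2.222, 0.001]
wrist_force: [-0.8, -0.0, 5.3]
width: 0.695
grip_force: 36.4
```

Emit:
{"fn": "drive_tool", "kwargs": {
  "rows": [
    [0,0,0,0,0,0,0],
    [0,0,0,0,0,-0.005,0],
    [0,0,0,0,0,-0.015,0],
    [0,0,0,0,0,-0.03,0],
    [0,0,0,0,0,-0.035,0],
    [0,0,0,0,0,-0.025,0],
    [0,0,0,0,0,-0.01,0],
    [0,0,0,0,0,0,0]
  ]
}}

```text
time: 24.32
tool_pos: [0.6383, -0.3078, 0.1255]
tcp_rot: [2.213, 2.219, 0.004]
wrist_force: [0.2, -0.1, -0.4]
width: 0.696
grip_force: 37.9
```

Emit:
{"fn": "drive_tool", "kwargs": {
  "rows": [
    [0,0,0,0.0144,-0.0053,0,0],
    [0,0,0,0.0288,-0.0106,0,0],
    [0,0,0,0.036,-0.0133,0,0],
    [0,0,0,0.036,-0.0133,0,0],
    [0,0,0,0.036,-0.0133,0,0],
    [0,0,0,0.036,-0.0133,0,0],
    [0,0,0,0.036,-0.0133,0,0],
    [0,0,0,0.036,-0.0133,0,0]
  ]
}}

```text
time: 24.98
tool_pos: [0.5366, -0.0458, 0.1177]
tcp_rot: [-2.217, -2.221, 0.004]
wrist_force: [0.6, 1.0, -1.4]
width: 0.693
grip_force: 37.9
```

Emit:
{"fn": "drive_tool", "kwargs": {
  "rows": [
    [0,0,0,0.036,-0.0133,0,0],
    [0,0,0,0.036,-0.0133,0,0],
    [0,0,0,0.036,-0.0133,0,0],
    [0,0,0,0.036,-0.0133,0,0],
    [0,0,0,0.0288,-0.0106,0,0],
    [0,0,0,0.012,-0.005,0,0],
    [0,0,0,0,0,0,0],
    [0,0,0,0,0,0,0]
  ]
}}

```text
time: 25.65
tool_pos: [0.4685, 0.1373, 0.1184]
tcp_rot: [-2.215, -2.226, 0.004]
wrist_force: [0.2, 0.3, -0.6]
width: 0.693
grip_force: 37.9
```

Emit:
{"fn": "drive_tool", "kwargs": {
  "rows": [
    [0,0,0,0,0,0.01,0],
    [0,0,0,0,0,0.025,0],
    [0,0,0,0,0,0.015,0],
    [0,0,0,0,0,0.005,0],
    [0,0,0,0,0,0,0],
    [0,0,0,0,0,0,0]
  ]
}}

```text
time: 26.15
tool_pos: [0.4701, 0.1363, 0.0646]
tcp_rot: [-2.22, -2.222, 0.002]
wrist_force: [-0.4, -1.4, 0.5]
width: 0.691
grip_force: 37.9
```

Run:
```python
from plan import *
p=shot('wrist'); plan([],1); cv2.imwrite('pics/g7.png',p['color'][:,80:560,::-1])
z=status.read_state()["tool_pos"][2]-.003
for i in range(2):
  for d in masks_of(p,"stone_1")[:2]: print(d["score"],d["bbox"],cyl(p,d["mask"],.031,z,z+.01))
  p=dict(read_camera("wrist"),W=p["W"])
```

```text
pose [0.4709 0.137  0.0658] sd [0.0004 0.0003 0.0005] yaw 0.11 tilt [1.4 0.3]
now [0.4704 0.1373 0.0655] yaw 0.15 tilt mm/m [0.9 0.2] F [ 1.   0.9 -0.7] w 0.694 grip 37.9 t 26.6
0.97 [242.1, 236.4, 400.2, 388.2] (array([0.47061476, 0.13790691]), 1.002853152950797)
0.78 [278.4, 207.1, 360.2, 225.1] (array([0.46985372, 0.17898518]), 0.012542594564406508)
0.8 [241.1, 236.9, 399.4, 385.0] (array([0.47052866, 0.13792845]), 0.9881781533430417)
0.78 [280.2, 205.3, 355.8, 225.5] (array([0.47009559, 0.17920895]), 0.011240302356200035)
```

View pics/g7.png

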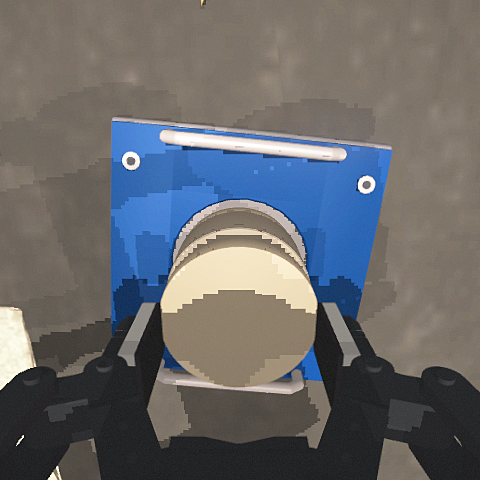

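The second stone is level and over the ring within 1 mm. Lowering.

Emit:
{"fn": "drive_tool", "kwargs": {
  "rows": [
    [0,0,0,-0.0005,0,0.006,0],
    [0,0,0,0,0,0.003,0],
    [0,0,0,0,0,0.001,0],
    [0,0,0,0,0,0.001,0],
    [0,0,0,0,0,0,0],
    [0,0,0,0,0,0,0]
  ]
}}

```text
time: 27.3
tool_pos: [0.47, 0.1366, 0.0539]
tcp_rot: [-2.219, -2.224, 0.0]
wrist_force: [1.0, -0.0, 0.0]
width: 0.694
grip_force: 37.9
```

Emit:
{"fn": "drive_tool", "kwargs": {
  "rows": [
    [0,0,0,0,0,0.001,0],
    [0,0,0,0,0,0,0]
  ]
}}

```text
time: 27.47
tool_pos: [0.4702, 0.1366, 0.053]
tcp_rot: [2.219, 2.224, 0.0]
wrist_force: [0.8, -0.7, -0.4]
width: 0.693
grip_force: 37.9
```

Emit:
{"fn": "drive_tool", "kwargs": {
  "rows": [
    [0,0,0,0,0,0.001,0],
    [0,0,0,0,0,0,0]
  ]
}}

```text
time: 27.63
tool_pos: [0.4703, 0.1367, 0.0521]
tcp_rot: [2.219, 2.224, 0.001]
wrist_force: [-0.0, 0.9, -0.4]
width: 0.696
grip_force: 38.0
```

Emit:
{"fn": "drive_tool", "kwargs": {
  "rows": [
    [0,0,0,0,0,0.001,0],
    [0,0,0,0,0,0,0]
  ]
}}

```text
time: 27.8
tool_pos: [0.4704, 0.1367, 0.052]
tcp_rot: [2.219, 2.224, 0.0]
wrist_force: [-3.3, -0.7, 6.4]
width: 0.694
grip_force: 38.8
```

Emit:
{"fn": "drive_tool", "kwargs": {
  "rows": [
    [0,0,0,0,0,-0.001,0],
    [0,0,0,0,0,0,0],
    [0,0,0,0,0,0,1],
    [0,0,0,0,0,0,1],
    [0,0,0,0,0,0,1],
    [0,0,0,0,0,0,1],
    [0,0,0,0,0,-0.015,1],
    [0,0,0,0,0,-0.035,1]
  ]
}}

```text
time: 28.47
tool_pos: [0.4656, 0.1355, 0.0977]
tcp_rot: [-2.215, -2.22, 0.015]
wrist_force: [-0.3, -0.7, 0.0]
width: 1.001
grip_force: 0.0
```

Emit:
{"fn": "drive_tool", "kwargs": {
  "rows": [
    [0,0,0,0,0,-0.04,1],
    [0,0,0,0,0,-0.03,1],
    [0,0,0,0,0,-0.016,1],
    [0,0,0,0,0,0,1]
  ]
}}

```text
time: 28.8
tool_pos: [0.4735, 0.1375, 0.1934]
tcp_rot: [2.215, 2.221, 0.013]
wrist_force: [0.4, 0.3, -0.2]
width: 1.001
grip_force: 0.0
```

```bash
python3 see.py stone_1 0.049 g8.png; python3 see.py lidded_tin 0
```

```text
pose [0.47   0.1366 0.1879] sd [0.0017 0.0004 0.0026] yaw 0.14 tilt [0.1 0. ]
[0.4693 0.1364 0.1866]
stone_1 0.7 [276. 177. 367. 266.] [0.4702 0.1375] 1.0102731148232302
stone_1 0.79 [277. 175. 366. 263.] [0.4695 0.1377] 0.969491239681938
stone_1 0.22 [495.   0. 583.  42.] [0.6079 0.2747] 0.34363797706390364
stone_1 0.77 [278. 177. 364. 265.] [0.4689 0.1375] 0.983538340390385
stone_1 0.47 [318. 168. 321. 173.] [0.4695 0.174 ] 0.0021378200310330697
pose [0.4701 0.1366 0.1881] sd [0.     0.     0.0001] yaw 0.14 tilt [0.1 0. ]
[0.4701 0.1366 0.1881]
lidded_tin 0.57 [500. 122. 592. 201.] [0.6488 0.1786] 0.9563628795883198
lidded_tin 0.65 [502. 122. 591. 202.] [0.6487 0.1786] 0.9685266777254743
lidded_tin 0.84 [500. 124. 592. 200.] [0.6489 0.1785] 0.9662507562812355
lidded_tin 0.33 [282. 173. 358. 198.] [0.4711 0.1629] 0.1063392494225202
```

View pics/g8.png

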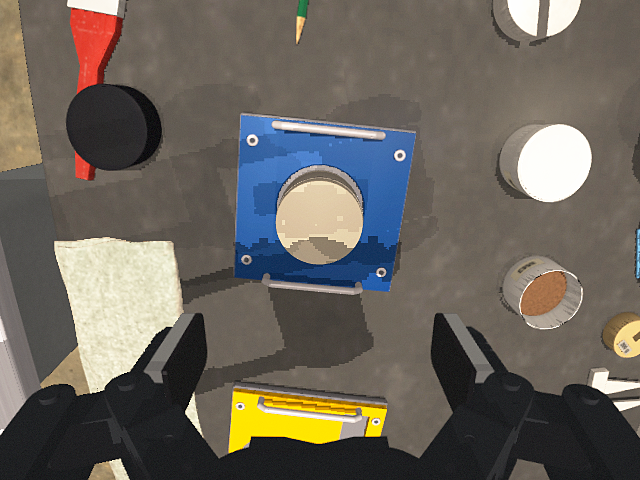

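The stack is complete, with the top stone centred at (320,221). Now the lidded tin.

Emit:
{"fn": "drive_tool", "kwargs": {
  "rows": [
    [0,0,0,0.005,0.02,0,1],
    [0,0,0,0.008,0.035,0,1],
    [0,0,0,0.009,0.038,0,1],
    [0,0,0,0.009,0.038,0,1],
    [0,0,0,0.007,0.031,0,1],
    [0,0,0,0.004,0.0166,0,1],
    [0,0,0,0,0,0,1],
    [0,0,0,0,0,0,1]
  ]
}}

```text
time: 30.97
tool_pos: [0.6488, 0.1791, 0.1873]
tcp_rot: [-2.218, -2.224, 0.002]
wrist_force: [-0.1, 0.4, -1.2]
width: 0.999
grip_force: 0.0
```

```bash
python3 see.py lidded_tin 0
```

```text
pose [0.6477 0.1789 0.1879] sd [0.0005 0.0001 0.0005] yaw 0.14 tilt [-1.  -0.2]
[0.6482 0.179  0.1885]
lidded_tin 0.97 [281. 169. 356. 254.] [0.6478 0.1783] 0.980048841296668
lidded_tin 0.66 [280. 169. 358. 254.] [0.6474 0.1782] 0.9682910602880109
lidded_tin 0.64 [282. 172. 357. 252.] [0.6473 0.1779] 0.971002005948094
```

Emit:
{"fn": "drive_tool", "kwargs": {
  "rows": [
    [0,0,0,-0.0008,-0.0005,0.02,1],
    [0,0,0,0,0,0.035,1],
    [0,0,0,0,0,0.035,1],
    [0,0,0,0,0,0.035,1],
    [0,0,0,0,0,0.03,1],
    [0,0,0,0,0,0.016,1],
    [0,0,0,0,0,0.008,1],
    [0,0,0,0,0,0.003,1]
  ]
}}

```text
time: 32.38
tool_pos: [0.6467, 0.1779, 0.0039]
tcp_rot: [-2.217, -2.223, 0.005]
wrist_force: [0.2, -0.1, 0.3]
width: 1.001
grip_force: 0.0
```

Emit:
{"fn": "drive_tool", "kwargs": {
  "rows": [
    [0,0,0,0,0,0,1],
    [0,0,0,0,0,0,1],
    [0,0,0,0,0,0,1],
    [0,0,0,0,0,0,0],
    [0,0,0,0,0,0,0],
    [0,0,0,0,0,0,0],
    [0,0,0,0,0,0,0],
    [0,0,0,0,0,0,0]
  ],
  "force": 25
}}

```text
time: 33.05
tool_pos: [0.6492, 0.1785, 0.0075]
tcp_rot: [2.218, 2.223, 0.003]
wrist_force: [-0.2, 0.0, 5.7]
width: 0.64
grip_force: 27.2
```

Emit:
{"fn": "drive_tool", "kwargs": {
  "rows": [
    [0,0,0,0,0,0,0],
    [0,0,0,0,0,-0.005,0],
    [0,0,0,0,0,-0.015,0],
    [0,0,0,0,0,-0.03,0],
    [0,0,0,0,0,-0.03,0],
    [0,0,0,0,0,-0.015,0],
    [0,0,0,0,0,-0.005,0],
    [0,0,0,0,0,0,0]
  ]
}}

```text
time: 33.72
tool_pos: [0.6495, 0.1786, 0.1088]
tcp_rot: [2.217, 2.223, 0.006]
wrist_force: [0.1, -0.2, -0.5]
width: 0.64
grip_force: 26.9
```

Emit:
{"fn": "drive_tool", "kwargs": {
  "rows": [
    [0,0,0,-0.014,-0.0073,-0.0035,0],
    [0,0,0,-0.028,-0.0146,-0.007,0],
    [0,0,0,-0.035,-0.0183,-0.0087,0],
    [0,0,0,-0.035,-0.0183,-0.0087,0],
    [0,0,0,-0.035,-0.0183,-0.0087,0],
    [0,0,0,-0.035,-0.0183,-0.0087,0],
    [0,0,0,-0.035,-0.0183,-0.0087,0],
    [0,0,0,-0.035,-0.0183,-0.0087,0]
  ]
}}

```text
time: 34.38
tool_pos: [0.5134, -0.0756, 0.1668]
tcp_rot: [-2.216, -2.222, 0.005]
wrist_force: [0.6, -1.0, 0.0]
width: 0.64
grip_force: 26.9
```

Emit:
{"fn": "drive_tool", "kwargs": {
  "rows": [
    [0,0,0,-0.035,-0.0183,-0.0087,0],
    [0,0,0,-0.035,-0.0183,-0.0087,0],
    [0,0,0,-0.028,-0.0146,-0.007,0],
    [0,0,0,-0.0175,-0.0092,-0.0043,0],
    [0,0,0,-0.0105,-0.0055,-0.0026,0],
    [0,0,0,0,0,0,0],
    [0,0,0,0,0,0,0],
    [0,0,0,0,0,0,0]
  ]
}}

```text
time: 35.05
tool_pos: [0.451, -0.1992, 0.1989]
tcp_rot: [-2.217, -2.223, 0.0]
wrist_force: [0.1, 0.4, 0.0]
width: 0.639
grip_force: 26.9
```

Run:
```python
from plan import *
np.set_printoptions(precision=4,suppress=True)
p=shot('wrist'); plan([],1); cv2.imwrite('pics/g9.png',p['color'][:,:,::-1])
s=cv2.cvtColor(p["color"],cv2.COLOR_RGB2HSV); y=((s[:,:,0]>18)&(s[:,:,0]<34)&(s[:,:,1]>150)).astype(np.uint8)
for d in masks_of(p,"yellow_carrier")[:2]:
    print(d["score"],d["bbox"])
    for A,c,L in hole(p,d["mask"],500):
        q=ray(p,[c],.016)[0,:2]; v,u=np.nonzero(L); e=ray(p,np.c_[u,v],.016)
        print("  hole",A,c,q,"ext",e.min(0)[:2],e.max(0)[:2])
        if A<40000 and 3500<A: print(cyl(p,L,.034,.016,.016),cyl(p,L,.034,.010,.010))
z=p["W"][2,3]
for d in masks_of(p,"lidded_tin")[:2]: print(d["score"],d["bbox"],cyl(p,d["mask"],.029,.193,.231))
for d in masks_of(p,"marker")[:1]:
    v,u=np.nonzero(d["mask"]); B=ray(p,np.c_[u,v],.0085)[:,:2]; m=B.mean(0); w,V=np.linalg.eigh(np.cov((B-m).T)); e=V[:,1]*np.sign(V[1,1]); t=(B-m)@e
    print("marker",d["score"],d["bbox"],m,m+e*(t.max()+t.min())/2,"len",np.ptp(t),"yaw",np.degrees(np.arctan2(-e[0],e[1])))
```

```text
pose [ 0.4515 -0.1992  0.1994] sd [0.0002 0.0002 0.0003] yaw 0.22 tilt [-1.   0.8]
now [ 0.4516 -0.1998  0.2   ] yaw 0.18 tilt mm/m [-0.  0.] F [ 0.1 -0.5 -0.5] w 0.642 grip 26.9 t 35.5
0.93 [216.9, 5.0, 433.6, 248.2]
  hole 999 [332.5  21. ] [ 0.4616 -0.0568] ext [ 0.4112 -0.0675] [ 0.5135 -0.0483]
  hole 8294 [374.6 136.8] [ 0.4964 -0.1421] ext [ 0.4624 -0.2195] [ 0.5275 -0.0726]
(array([ 0.4966, -0.1431]), 1.4544268722532638) (array([ 0.4974, -0.1434]), 1.5081884706322954)
  hole 5541 [279.6 126.8] [ 0.4204 -0.1346] ext [ 0.3875 -0.1683] [ 0.4526 -0.1029]
(array([ 0.4203, -0.1355]), 0.9506607625806914) (array([ 0.4197, -0.1358]), 0.9858009779444805)
  hole 608 [296.5 233.6] [ 0.4327 -0.2239] ext [ 0.3875 -0.2323] [ 0.4816 -0.2127]
0.77 [236.1, 242.4, 403.0, 427.0] (array([ 0.4516, -0.1996]), 0.9551149599464313)
marker 0.29 [219.9, 4.9, 433.3, 247.4] [ 0.4507 -0.1349] [ 0.4499 -0.1414] len 0.1836060660994887 yaw -7.049357322683135
```

View pics/g9.png

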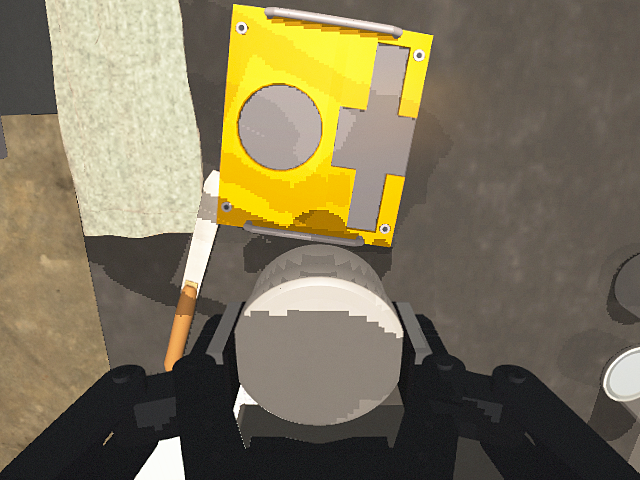

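The picture shows the well at (280,127) and groove gap clear, with the tin held upright. Placing it in the well.

Emit:
{"fn": "drive_tool", "kwargs": {
  "rows": [
    [0,0,0,0.013,-0.006,0,0],
    [0,0,0,0.02,-0.01,0,0],
    [0,0,0,0.02,-0.01,0,0],
    [0,0,0,0.0117,-0.0053,0,0],
    [0,0,0,0,0,0.02,0],
    [0,0,0,0,0,0.03,0],
    [0,0,0,0,0,0.03,0],
    [0,0,0,0,0,0.02,0]
  ]
}}

```text
time: 36.32
tool_pos: [0.4187, -0.1346, 0.0981]
tcp_rot: [-2.217, -2.224, 0.001]
wrist_force: [-0.8, -0.2, -1.7]
width: 0.644
grip_force: 26.9
```

Emit:
{"fn": "drive_tool", "kwargs": {
  "rows": [
    [0,0,0,0,0,0.02,0],
    [0,0,0,0,0,0.01,0],
    [0,0,0,0,0,0,0],
    [0,0,0,0,0,0,0],
    [0,0,0,0,0,0,0],
    [0,0,0,0,0,0,0],
    [0,0,0,0,0,0,0],
    [0,0,0,0,0,0,0]
  ]
}}

```text
time: 36.98
tool_pos: [0.4208, -0.1359, 0.0711]
tcp_rot: [2.217, 2.223, 0.001]
wrist_force: [-0.8, -0.5, -1.2]
width: 0.642
grip_force: 26.9
```

Run:
```python
from plan import *
np.set_printoptions(precision=4,suppress=True)
p=shot('wrist'); plan([],1); cv2.imwrite('pics/g10.png',p['color'][:,80:560,::-1])
z=status.read_state()["tool_pos"][2]-.0065
def ext(q,r,z): 
    u=proj(p,np.c_[q+r*C,np.full(72,z)]); return u.min(0).round(1),u.max(0).round(1)
print("well px",ext(np.array([.4203,-.1352]),.034,.016))
for d in masks_of(p,"lidded_tin")[:2]: print(d["score"],d["bbox"],cyl(p,d["mask"],.029,z,z+.038))
```

```text
pose [ 0.4203 -0.1357  0.0705] sd [0.0003 0.0001 0.0004] yaw 0.14 tilt [ 0.8 -0.3]
now [ 0.4199 -0.1356  0.07  ] yaw 0.14 tilt mm/m [-0.1  0. ] F [ 0.8  0.7 -0.7] w 0.642 grip 26.9 t 37.43
well px (array([255.5, 201.1]), array([383.2, 319.9]))
0.74 [236.1, 239.1, 404.9, 426.0] (array([ 0.4198, -0.1351]), 0.9499522565174411)
```

View pics/g10.png

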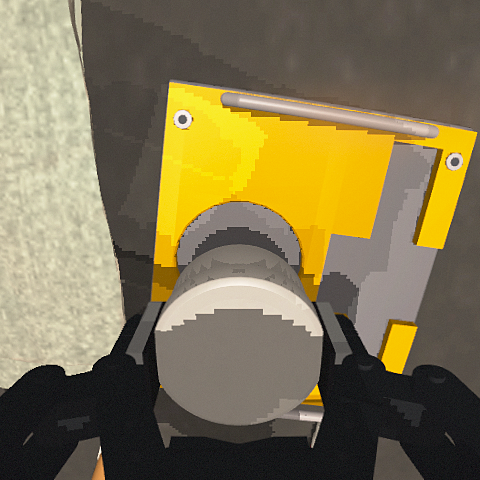

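The well's far arc at columns 177–301, top row 201, matches the prediction, and the tin is centred over it within 1 mm. Lowering.

Emit:
{"fn": "drive_tool", "kwargs": {
  "rows": [
    [0,0,0,0,0,0.015,0],
    [0,0,0,0,0,0.018,0],
    [0,0,0,0,0,0.01,0],
    [0,0,0,0,0,0.004,0],
    [0,0,0,0,0,0.002,0],
    [0,0,0,0,0,0,0],
    [0,0,0,0,0,0,0]
  ]
}}

```text
time: 38.07
tool_pos: [0.4205, -0.1358, 0.0215]
tcp_rot: [2.218, 2.224, 0.001]
wrist_force: [-0.4, -0.0, -1.2]
width: 0.645
grip_force: 26.9
```

Emit:
{"fn": "drive_tool", "kwargs": {
  "rows": [
    [0,0,0,0,0,0.001,0],
    [0,0,0,0,0,0.001,0],
    [0,0,0,0,0,0,0]
  ]
}}

```text
time: 38.32
tool_pos: [0.4203, -0.1357, 0.0194]
tcp_rot: [2.218, 2.224, 0.001]
wrist_force: [-0.6, 0.1, 0.2]
width: 0.642
grip_force: 26.9
```

Emit:
{"fn": "drive_tool", "kwargs": {
  "rows": [
    [0,0,0,0,0,0.001,0],
    [0,0,0,0,0,0,0]
  ]
}}

```text
time: 38.48
tool_pos: [0.42, -0.1356, 0.0181]
tcp_rot: [2.219, 2.224, 0.0]
wrist_force: [0.2, -0.2, -0.6]
width: 0.646
grip_force: 26.9
```

Emit:
{"fn": "drive_tool", "kwargs": {
  "rows": [
    [0,0,0,0,0,0.001,0],
    [0,0,0,0,0,0,0]
  ]
}}

```text
time: 38.65
tool_pos: [0.4201, -0.1357, 0.0174]
tcp_rot: [2.219, 2.224, -0.0]
wrist_force: [-1.5, 0.1, 3.1]
width: 0.642
grip_force: 27.3
```

Emit:
{"fn": "drive_tool", "kwargs": {
  "rows": [
    [0,0,0,0,0,0,1],
    [0,0,0,0,0,0,1],
    [0,0,0,0,0,0,1],
    [0,0,0,0,0,0,1],
    [0,0,0,0,0,-0.015,1],
    [0,0,0,0,0,-0.035,1],
    [0,0,0,0,0,-0.035,1],
    [0,0,0,0,0,-0.035,1]
  ]
}}

```text
time: 39.32
tool_pos: [0.4191, -0.1352, 0.1378]
tcp_rot: [-2.218, -2.223, 0.001]
wrist_force: [1.2, -0.4, 0.4]
width: 0.999
grip_force: 0.0
```

Emit:
{"fn": "drive_tool", "kwargs": {
  "rows": [
    [0,0,0,-0.018,0.005,-0.025,1],
    [0,0,0,-0.035,0.01,-0.015,1],
    [0,0,0,-0.037,0.01,-0.01,1],
    [0,0,0,-0.037,0.01,0,1],
    [0,0,0,-0.036,0.01,0,1],
    [0,0,0,-0.02,0.005,0,1],
    [0,0,0,0,0,0,1],
    [0,0,0,0,0,0,1]
  ]
}}

```text
time: 39.98
tool_pos: [0.4702, -0.3192, 0.1865]
tcp_rot: [-2.22, -2.221, -0.0]
wrist_force: [0.4, 0.9, 0.7]
width: 0.999
grip_force: 0.0
```

```bash
cat > mk.py <<'E'
from plan import *
import sys
np.set_printoptions(precision=4,suppress=True)
z=float(sys.argv[1])
p=shot('wrist'); plan([],1)
if len(sys.argv)>2: cv2.imwrite("pics/"+sys.argv[2],p["color"][:,:,::-1])
for i in range(3):
  for d in masks_of(p,"marker")[:1]:
    R=cv2.minAreaRect(np.argwhere(d["mask"])[:,::-1].astype(np.float32)); B=ray(p,cv2.boxPoints(R),z)[:,:2]
    a,b=B[1]-B[0],B[2]-B[1]; e=a if np.linalg.norm(a)>np.linalg.norm(b) else b; e=e*np.sign(e[1])
    print("marker",round(d["score"],2),np.round(d["bbox"]),B.mean(0),"sides",np.linalg.norm(a),np.linalg.norm(b),"yaw",np.degrees(np.arctan2(-e[0],e[1])))
  for d in masks_of(p,"lidded_tin")[:1]: print("tin",round(d["score"],2),cyl(p,d["mask"],.029,.01,.048))
  p=dict(read_camera('wrist'),W=p["W"])
E
python3 mk.py .0085 g11.png
```

```text
pose [ 0.4701 -0.3176  0.1867] sd [0.0002 0.0007 0.0003] yaw 0.16 tilt [-0.7  0.8]
now [ 0.4704 -0.3178  0.1873] yaw 0.19 tilt mm/m [ 0.2 -0.1] F [ 0.2 -0.4 -0.9] w 1.002 grip 0.0 t 40.43
marker 0.87 [306. 127. 337. 285.] [ 0.4722 -0.3196] sides 0.13546684900002898 0.014709333278901587 yaw -5.416472016112813
marker 0.86 [305. 126. 338. 286.] [ 0.472  -0.3193] sides 0.1359908341494413 0.01495912793371455 yaw -5.0516373543371555
marker 0.84 [306. 128. 337. 286.] [ 0.4723 -0.3194] sides 0.13680368870533213 0.015031799772784349 yaw -5.362371582844599
```

Run:
```python
from plan import *
np.set_printoptions(precision=4,suppress=True)
p=read_camera("wrist"); t=np.radians(.16); T=np.eye(4); T[:3,:3]=np.array([[-np.sin(t),np.cos(t),0],[np.cos(t),np.sin(t),0],[0,0,-1]]).T; T[:3,3]=[.4516,-.1997,.1998]; p["W"]=T@p["mount"]
im=cv2.imread("pics/g9.png"); s=cv2.cvtColor(im,cv2.COLOR_BGR2HSV)
y=((s[:,:,0]>18)&(s[:,:,0]<34)&(s[:,:,1]>150)).astype(np.uint8)
def lab(Xm,par):  # model: is point on yellow face?
    c,k=np.cos(par[2]),np.sin(par[2]); X=(Xm[:,:2]-par[:2])@np.array([[c,-k],[k,c]])
    a,b=X.T; f=(abs(a)<.078)&(abs(b)<.088)&(np.hypot(a+.031,b)>.034)&~((abs(a-.048)<.013)&(abs(b)<.075))&~((a>.014)&(abs(b)<.024))
    rail=(abs(abs(b)-.082)<.012); return f,rail
v,u=np.mgrid[0:250:2,190:460:2]; Xw=ray(p,np.c_[u.ravel(),v.ravel()],.016); Y=y[v.ravel(),u.ravel()]>0
def cost(par):
    f,r=lab(Xw,par); return np.mean((f!=Y)[~r])
from scipy.optimize import differential_evolution
r=differential_evolution(cost,[(.43,.47),(-.16,-.12),(-.25,0)],seed=1,popsize=25,maxiter=60)
x,yy,t=r.x; c,k=np.cos(t),np.sin(t); print(r.x,np.degrees(t),r.fun); print("well",x-.031*c,yy-.031*k,"groove",x+.048*c,yy+.048*k)
```

```text
[ 0.4505 -0.1399 -0.1375] -7.879432774031058 0.02294732027140352
well 0.41983494113601993 -0.1356586602410284 groove 0.49808908138378166 -0.1464886895153952
```

Emit:
{"fn": "drive_tool", "kwargs": {
  "rows": [
    [0,0,0,-0.0012,0.0018,0.02,0.6],
    [0,0,5.4,0,0,0.035,0.6],
    [0,0,0,0,0,0.035,0.6],
    [0,0,0,0,0,0.035,0.6],
    [0,0,0,0,0,0.03,0.6],
    [0,0,0,0,0,0.016,0.6],
    [0,0,0,0,0,0.008,0.6],
    [0,0,0,0,0,0.003,0.6]
  ]
}}

```text
time: 41.6
tool_pos: [0.4711, -0.3189, 0.0033]
tcp_rot: [-2.319, -2.115, 0.001]
wrist_force: [0.0, 0.1, 0.1]
width: 0.595
grip_force: 0.0
```

Emit:
{"fn": "drive_tool", "kwargs": {
  "rows": [
    [0,0,0,0,0,0,0.6],
    [0,0,0,0,0,0,0.6],
    [0,0,0,0,0,0,0],
    [0,0,0,0,0,0,0],
    [0,0,0,0,0,0,0],
    [0,0,0,0,0,0,0],
    [0,0,0,0,0,0,0],
    [0,0,0,0,0,0,0]
  ],
  "force": 20
}}

```text
time: 42.27
tool_pos: [0.473, -0.3203, 0.0065]
tcp_rot: [2.319, 2.116, 0.0]
wrist_force: [-1.3, 1.0, 5.7]
width: 0.17
grip_force: 19.8
```

Emit:
{"fn": "drive_tool", "kwargs": {
  "rows": [
    [0,0,0,0,0,0,0],
    [0,0,0,0,0,-0.005,0],
    [0,0,0,0,0,-0.015,0],
    [0,0,0,0,0,-0.03,0],
    [0,0,0,0,0,-0.03,0],
    [0,0,0,0,0,-0.015,0],
    [0,0,0,0,0,-0.005,0],
    [0,0,0,0,0,0,0]
  ]
}}

```text
time: 42.93
tool_pos: [0.4733, -0.3204, 0.107]
tcp_rot: [2.318, 2.115, 0.001]
wrist_force: [-0.2, 0.2, -0.2]
width: 0.17
grip_force: 19.5
```

```bash
python3 -c "
from plan import *
avg(8); plan([(.4981,-.1465,.104,-7.9,8)],0)"
```

```text
pose [ 0.4716 -0.3191  0.104 ] sd [0.0008 0.0006 0.0013] yaw -5.26 tilt [-1.4  1. ]
now [ 0.4715 -0.3191  0.1037] yaw -5.26 tilt mm/m [-1.9  1.4] F [ 0.2 -0.  -0.7] w 0.172 grip 19.5 t 43.33
 [[0, 0, np.float64(0.33), np.float64(0.0218), np.float64(0.0013), np.float64(-0.0), 0], [0, 0, np.float64(0.33), np.float64(0.0218), np.float64(0.0012), np.float64(-0.0), 0], [0, 0, np.float64(0.33), np.float64(0.0218), np.float64(0.0011), np.float64(-0.0), 0], [0, 0, np.float64(0.33), np.float64(0.0218), np.float64(0.001), np.float64(-0.0), 0], [0, 0, np.float64(0.33), np.float64(0.0218), np.float64(0.0008), np.float64(-0.0), 0], [0, 0, np.float64(0.33), np.float64(0.0218), np.float64(0.0007), np.float64(-0.0), 0], [0, 0, np.float64(0.33), np.float64(0.0218), np.float64(0.0006), np.float64(-0.0), 0], [0, 0, np.float64(0.33), np.float64(0.0218), np.float64(0.0004), np.float64(-0.0), 0]]
```

Emit:
{"fn": "drive_tool", "kwargs": {
  "rows": [
    [0,0,0.33,0.01,0.001,0,0],
    [0,0,0.33,0.022,0.001,0,0],
    [0,0,0.33,0.03,0.001,0,0],
    [0,0,0.33,0.03,0.001,0,0],
    [0,0,0.33,0.03,0.001,0,0],
    [0,0,0.33,0.026,0.001,0,0],
    [0,0,0.33,0.018,0.0005,0,0],
    [0,0,0.33,0.0084,0.0005,0,0]
  ]
}}

```text
time: 44.0
tool_pos: [0.4983, -0.1442, 0.1048]
tcp_rot: [-2.367, -2.064, -0.0]
wrist_force: [0.4, -0.0, 0.0]
width: 0.17
grip_force: 19.5
```

Emit:
{"fn": "drive_tool", "kwargs": {
  "rows": [
    [0,0,0,0,0,0.01,0],
    [0,0,0,0,0,0.02,0],
    [0,0,0,0,0,0.015,0],
    [0,0,0,0,0,0.005,0],
    [0,0,0,0,0,0,0],
    [0,0,0,0,0,0,0],
    [0,0,0,0,0,0,0],
    [0,0,0,0,0,0,0]
  ]
}}

```text
time: 44.67
tool_pos: [0.4995, -0.1478, 0.0561]
tcp_rot: [2.368, 2.061, 0.001]
wrist_force: [-0.4, -0.7, -0.7]
width: 0.168
grip_force: 19.5
```

```bash
python3 mk.py .056 g12.png
python3 - <<'E'
from plan import *
p=shot('wrist')
x,y,t=.4505,-.1399,-.1375; c,k=np.cos(t),np.sin(t)
def W(a,b,z): return [x+a*c-b*k,y+a*k+b*c,z]
L=[[W(a,-.075,.016),W(a,.075,.016)] for a in (.035,.061)]
im=p["color"][:,:,::-1].copy()
for l in L+[[W(.048,-.0675,.056),W(.048,.0675,.056)]]:
    q=proj(p,l); cv2.line(im,*[tuple(int(v) for v in r) for r in q],(0,0,255) if l in L else (255,0,255),1)
cv2.imwrite("pics/g13.png",im[:,80:560])
E
```

```text
pose [ 0.4991 -0.1474  0.0558] sd [0.0003 0.0002 0.0003] yaw -7.91 tilt [ 1.3 -0.5]
now [ 0.4986 -0.1471  0.0552] yaw -7.89 tilt mm/m [ 0.2 -0.1] F [-1.3  1.4 -0.1] w 0.169 grip 19.5 t 45.12
marker 0.65 [294. 137. 339. 444.] [ 0.4983 -0.146 ] sides 0.014646343336356569 0.1361465068821759 yaw -6.970167057539136
tin 0.61 (array([ 0.4193, -0.1356]), 0.9671350881856308)
marker 0.58 [295. 137. 338. 446.] [ 0.4983 -0.146 ] sides 0.013948626974483092 0.13614126085400255 yaw -7.018942236052872
marker 0.6 [296. 138. 339. 446.] [ 0.4985 -0.1463] sides 0.014030122842830426 0.1367789035710992 yaw -6.716902307948648
tin 0.95 (array([ 0.4193, -0.1357]), 0.9719413945426545)
pose [ 0.4985 -0.1471  0.055 ] sd [0. 0. 0.] yaw -7.9 tilt [-0.  0.]
```

View pics/g13.png

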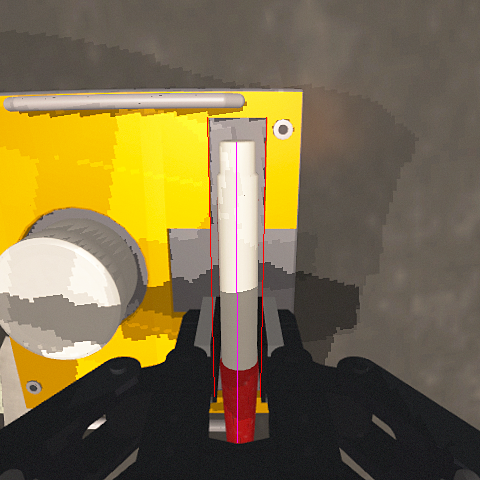

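The overlay shows the predicted groove edges (red) matching the picture, the marker lying on the groove's centre line (magenta, column 237), and the tin standing in its well. Lowering the marker.

Emit:
{"fn": "drive_tool", "kwargs": {
  "rows": [
    [0,0,0,0,0,0.01,0],
    [0,0,0,0,0,0.015,0],
    [0,0,0,0,0,0.008,0],
    [0,0,0,0,0,0.003,0],
    [0,0,0,0,0,0.001,0],
    [0,0,0,0,0,0,0],
    [0,0,0,0,0,0,0]
  ]
}}

```text
time: 46.6
tool_pos: [0.4989, -0.1473, 0.0184]
tcp_rot: [2.369, 2.063, 0.0]
wrist_force: [0.4, -0.3, 0.3]
width: 0.17
grip_force: 19.5
```

Emit:
{"fn": "drive_tool", "kwargs": {
  "rows": [
    [0,0,0,0,0,0.001,0],
    [0,0,0,0,0,0,0]
  ]
}}

```text
time: 46.77
tool_pos: [0.499, -0.1473, 0.0175]
tcp_rot: [2.368, 2.063, 0.001]
wrist_force: [-0.0, -0.3, 0.7]
width: 0.168
grip_force: 19.5
```

Emit:
{"fn": "drive_tool", "kwargs": {
  "rows": [
    [0,0,0,0,0,0.001,0],
    [0,0,0,0,0,0,0]
  ]
}}

```text
time: 46.93
tool_pos: [0.499, -0.1473, 0.0166]
tcp_rot: [2.369, 2.062, 0.001]
wrist_force: [0.6, -0.7, 1.3]
width: 0.169
grip_force: 19.7
```

Emit:
{"fn": "drive_tool", "kwargs": {
  "rows": [
    [0,0,0,0,0,0.0005,0],
    [0,0,0,0,0,0,0],
    [0,0,0,0,0,0,0.32],
    [0,0,0,0,0,0,0.32],
    [0,0,0,0,0,0,0.32],
    [0,0,0,0,0,-0.01,0.32],
    [0,0,0,0,0,-0.02,0.32],
    [0,0,0,0,0,-0.035,0.32]
  ]
}}

```text
time: 47.6
tool_pos: [0.495, -0.1459, 0.0779]
tcp_rot: [-2.364, -2.058, 0.007]
wrist_force: [-0.0, -0.9, 0.3]
width: 0.319
grip_force: 0.0
```

Emit:
{"fn": "drive_tool", "kwargs": {
  "rows": [
    [0,0,0,-0.01,0,-0.035,0.32],
    [0,0,0,-0.015,0,-0.035,1],
    [0,0,0,-0.015,0,-0.025,1],
    [0,0,0,-0.02,-0.01,-0.01,1],
    [0,0,0,-0.01,-0.01,0,1],
    [0,0,0,0,0,0,1],
    [0,0,0,0,0,0,1],
    [0,0,0,0,0,0,1]
  ]
}}

```text
time: 48.27
tool_pos: [0.468, -0.2127, 0.1839]
tcp_rot: [-2.367, -2.061, 0.001]
wrist_force: [-0.3, -0.6, -0.1]
width: 0.999
grip_force: 0.0
```

```bash
python3 mk.py .0185
python3 - <<'E'
from h import *
np.set_printoptions(precision=4,suppress=True)
p=shot("top")
for n,z in (("stone_1",.049),("specimen_ring",0),("lidded_tin",.01),("soil_tin_open",0),("steel_weight",0)):
    r,a,b=SZ[n]
    for d in masks_of(p,n)[:2]: print(n,round(d["score"],2),np.round(d["bbox"]),*cyl(p,d["mask"],r,a+z,b+z))
p=shot("side")
for n,z in (("stone_1",.049),("lidded_tin",.01)):
    r,a,b=SZ[n]
    for d in masks_of(p,n)[:2]: print("side",n,round(d["score"],2),np.round(d["bbox"]),*cyl(p,d["mask"],r,a+z,b+z))
E
```

```text
Traceback (most recent call last):
  File "mk.py", line 5, in <module>
    p=shot('wrist'); plan([],1)
  File "h.py", line 16, in shot
    P,R=avg(8); T=np.eye(4);T[:3,:3]=R;T[:3,3]=P
        ~~~^^^
  File "h.py", line 10, in avg
    s=status.read_state(); L.append((s["tool_pos"],s["tcp_rot"])); read_camera("top")
                                                                   ~~~~~~~~~~~^^^^^^^
ValueError: 200 camera calls are used up
Traceback (most recent call last):
  File "h.py", line 17, in shot
    p=read_camera(name)
ValueError: 200 camera calls are used up
```

```bash
python3 -c "
from workcell import workorder,status
s=status.read_state(); print(s['time'],s['wrist_force'],s['grip_force'])
print(workorder.finish_job())"
```

```text
48.3167 [ 0.57822319 -0.10975794 -1.08675802] 0.0
the job is handed in; nothing more can be done
None
```

Both kits are made up and handed in at 48.3 s: the stack is on the blue carrier and the tin and marker are on the yellow. The camera calls ran out before the last check, so the marker's final seating rests on the aligned view and force reading before release.

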